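Refit the swing-out pan rest on its hinge pin

ROBOT

A 6-joint arm with a two-finger parallel gripper is mounted at the origin on a cart in front of the work surface, level with it; the furniture and walls round the work are solid. World frame = base frame: x ahead of the robot, y to its left, z up, the work surface at z = 0. Lengths are in m, angles in rad, forces in N, time in s.
With the tool pointing down it reaches from about 0.375 to 0.9 m from the base axis. Payload 3.1 kg.
Tool frame: the origin (TCP) lies midway between the tips of the shut fingers; the grasp point (between the pads) lies robot.grip_point_offset behind it (robot.grip_point_offset is the distance from the TCP to the grasp point, in m); z points along the fingers, y is the direction in which the jaws open and shut (so a half turn about z gives the same grasp; the last joint's range is limited). The gripper opens to 87 mm and grips with 3 to 60 N. Pads are 19 mm wide; open, the fingers measure 117 mm over their backs; the gripper's body (75 mm by 190 mm) begins 51 mm behind the grasp point.
Start: joints at [1.036, 0.527, 1.433, -0, 1.181, -0.178], TCP at [0.218, 0.586, 0.199] pointing down, gripper open.
Joint ranges: [-3.08, 3.08], [-0.75, 2.2], [0.22, 2.44], [-1.43, 4.57], [0, 2.65], [-2.85, 2.85]. Speed limits (rad/s): [2.79, 2.79, 3.14, 3.14, 3.14, 3.14].

INTERFACE

Orientations are given as a unit quaternion [x, y, z, w].
In Python, from rig import robot, cams, hand_in gives the robot as it stands. The module is installed in compiled form; this text tells all that it offers.
- The arm moves only by the tool send_rows, never from a script. Its argument "steps" is one flat list of numbers, 5 for each row, row after row: the finger opening in m, from 0 to 0.087, then the shift along the tool's x, y, z in m, then the turn about the tool's z in rad. A call has 1 to 8 rows; each row is the pose to reach, as a shift and turn from the pose measured when the call began, along the tool's axes at that moment; what a row does not reach only later rows make up. A row lasts 1/8 s, in which the tool goes at most 62.5 mm and 10.7 degrees, less where a joint would pass 70% of its speed; a pose out of reach is approached as far as the arm can. A call with a gripper value outside its range is refused whole. The fingers move at their own pace and stop on an object; "force" is the grip in N (left out, the last holds). Time passes only in rows, so rows that repeat a pose let the fingers close. It gives the time, the measured TCP pose, the force and the opening at its end, in the units of the state.
- robot.get_obs(): the state, without advancing time (a new reading comes with each control period).
- cams.camera(name): name is "scene" or "top" or "wrist"; returns a dict with "color" (420x560x3 uint8, red, green, blue), "range_z" (420x560 float32, m along the optical axis (not along the pixel's ray), 0 where there is no reading), "intrinsics" (3x3 intrinsics, pixels), "extrinsics" (4x4, takes a point from camera to world coordinates). Camera axes: x right, y down, z forward; pixel columns grow to the right and rows downward; lengths in m; the calibration is good to about 2 mm. A picture is of the moment at which its call begins.
- hand_in(): hands the job in, once; it reports no verdict.
The state is a dict: "time": time; "q": joint angles; "joint_velocities": joint speeds; "joint_torque": joint torques, N m; "position": TCP position; "tool_rot": TCP orientation; "ft_force": force on the tool from outside, world axes, zero at the start; "moment": the same for the moment, N m; "grip_width": finger opening in m.
Only numpy, scipy, OpenCV 4.12 (cv2) and the standard library are available. Lean on these libraries where they do the work, as an engineer would, in place of code of your own. Each camera call takes 0.05 s, during which the arm holds its last target.

TASK

The swing-out pan rest beside the hob has come off its hinge. Slide its round eye gently into the fork of the steel bracket until you feel it seat in the V at the back so that the holes line up, then take the hinge pin from its wooden block, thread it down through the fork and the eye and press it fully home, its head flush on the fork. Use light force throughout (well under 20 N), and leave the pan rest standing on its feet and the other things where they are.

Things in the scene. Friction and masses are not known exactly. Their poses are not given: they have to be found in the camera images.
- hinge_bracket: Bright steel bracket fixed to the worktop, 94 x 70 x 57 mm. Origin: on the vertical hinge axis at worktop height; z up; +x points out of the fork's mouth (to the pan rest), spine at -x. Two round knuckles, 40 mm diameter, each with a vertical 12 mm hole on the axis: lower z 5-24 mm, upper z 43-57 mm; the eye goes between them. Base plate 5 mm thick, to x = +23 mm.
- fork_gap (a point): Point on the hinge axis midway in the gap between the knuckles, 33 mm up; axes as the bracket's. Behind it two upright faces form a 90 degree V, each 24 mm from the axis: an eye pressed lightly into the V has its hole on the axis. In the lower hole, 16 mm above the worktop, a sprung ball leans on the pin: about 5 to 15 N of push pass it, the pin's weight alone may not.
- fork_top (a point): Point on the hinge axis at the top face of the upper knuckle, 57 mm above the worktop: centre of the mouth of the upper hole. Axes as the bracket's. The fork and neck are light: 5 to 10 N seat the eye, and pressing eye or pin against an edge with over 20 N would bend them; the head may be pressed down on this face with up to 30 N.
- pan_rest: Dark steel pan rest, loose, about 0.5 kg, on three 14 mm feet at (-24,42), (-24,-42), (114,0) mm that slide on the worktop. Origin: at worktop height under the centre of its ring (110 mm diameter, top at 40 mm); z up; +x along the neck to the eye. The eye: 48 mm diameter, z 26-40 mm, vertical 12 mm hole; between the knuckles it has 2 mm free below and 3 mm above.
- sleeve_mid (a point): Middle of the pan rest's sleeve, x 85, z 33 mm in its frame. Grip the sleeve here from above, across y, between two collars (26 mm wide, z 24-42 mm) 28 mm apart; there it is 18 mm wide, z 26-40 mm. The bright 12 mm neck is clamped in the sleeve (it does not slide) at a length that differs each time and is not reported: the eye's centre is at y = 0, x between 160 and 185 mm.
- hinge_pin: Steel hinge pin, loose, 0.09 kg, 82 mm long, upright in the wooden block. Origin: centre of its lower tip; z up along it. Shank 10 mm diameter, 50 mm long, lowest 5 mm tapered to 8 mm; head: cylinder of 20 mm diameter, z 50-82 mm, to be gripped. Home, the shoulder rests on the fork's top and the tip is 7 mm above the worktop.
- pin_shoulder (a point): Point on the pin's axis at the underside of its head, 50 mm above the tip.
- pin_block: Wooden block 56 x 56 x 56 mm, fixed, with a vertical 12 mm hole through its centre that holds the pin (the pin's head rests on its top at 56 mm). Origin: centre of its underside.
- salt: Salt shaker, 44 mm diameter, 90 mm high, a bystander. Origin: centre of its underside.
- mug: White spotted mug, 91 mm high, a bystander. Origin: centre of its underside.
- tomato: Tomato, about 58 mm, a bystander. Origin: centre of its underside.
- spoon: Teaspoon, 130 mm long, lying on the worktop, a bystander. Origin: its middle, underside.

How it is judged:
By the outcome, as a careful person would: the job done as asked, in the order asked, and still so for the second after the job is handed in, with the robot touching nothing.
It also fails if it takes over 58 s, if anything falls off the work surface, if the arm or the gripper's body presses on something with over 40 N, if the wrist force passes 120 N, or if a joint passes its speed limit or range.

## Working session

There is one attempt and no reset: what is moved stays moved. The work goes in short steps, Python scripts to look and compute and a tool call to move; the robot and the scene stay as the last step left them, time stands still between calls to the robot, and variables do not carry over. Pictures are saved under pics/ and viewed, and the job is handed in when it is done.

Besides the shell and the picture viewer there is one more tool, called after "Request:" by a JSON object that holds its "op" and its "data", one argument or row to a line. send_rows: Moves the arm, as the interface text tells. Its arguments: {"type":"object","properties":{"steps":{"type":"array","items":{"type":"number"}},"force":{"type":"number"}},"required":["steps"]}

```bash
mkdir -p pics; cat > h.py <<'E'
import numpy as np, cv2
from rig import robot, cams
def grab(n):
    c=cams.camera(n); np.savez('pics/%s_last.npz'%n,**c); return c
def save(c,f,box=None,s=1):
    im=c['color'][:,:,::-1]
    if box: im=im[box[1]:box[3],box[0]:box[2]]
    im=cv2.resize(im,None,fx=s,fy=s,interpolation=cv2.INTER_CUBIC); cv2.imwrite('pics/'+f,im)
def ray(c,u,v):
    K=c['intrinsics'];T=c['extrinsics'];d=T[:3,:3]@np.linalg.solve(K,[u,v,1.]);return T[:3,3],d
def plane(c,u,v,z):
    o,d=ray(c,u,v);return o+d*(z-o[2])/d[2]
def depth(c,u,v):
    o,d=ray(c,u,v);return o+d*c['range_z'][int(round(v)),int(round(u))]
def load(n): return dict(np.load('pics/%s_last.npz'%n))
E
python3 - <<'E'
from h import *
o=robot.get_obs();print(o,robot.grip_point_offset)
for n in['scene','top','wrist']:
    c=grab(n);save(c,n+'0.png');print(n,c['extrinsics'].round(3).tolist(),c['intrinsics'].tolist())
E
```

```text
{'time': 0.0, 'q': array([ 1.03651847e+00,  5.28510726e-01,  1.43386329e+00, -1.38073938e-05,
        1.18136302e+00, -1.78480467e-01]), 'joint_velocities': array([-0.00046357,  0.00073215,  0.00030305, -0.00023599, -0.00038561,
       -0.00183522]), 'joint_torque': array([ 2.21453238e-04, -4.40036631e+01, -1.76596856e+01,  6.34972542e-02,
        5.78921009e-02, -1.61001872e-04]), 'position': array([0.21728571, 0.58520881, 0.1982567 ]), 'tool_rot': array([ 1.76959135e-01,  9.84217616e-01, -1.00704810e-03, -3.68086467e-04]), 'ft_force': array([ 0.85957506, -0.20462412,  0.28890077]), 'moment': array([-0.01249471,  0.04323077, -0.00128937]), 'grip_width': 0.08680704745496595} 0.0187
scene [[0.704, -0.541, 0.46, 0.005], [-0.71, -0.553, 0.435, -0.377], [0.019, -0.633, -0.774, 0.934], [0.0, 0.0, 0.0, 1.0]] [[522.4329072847055, 0.0, 278.3762095033706], [0.0, 522.4329072847055, 213.18588394870417], [0.0, 0.0, 1.0]]
top [[-0.03, -0.998, 0.062, 0.455], [-1.0, 0.03, 0.001, 0.091], [-0.003, -0.062, -0.998, 1.078], [0.0, 0.0, 0.0, 1.0]] [[503.6530487477566, 0.0, 280.8598449337362], [0.0, 503.6530487477566, 207.26164364117855], [0.0, 0.0, 1.0]]
wrist [[0.348, 0.893, 0.286, 0.139], [0.938, -0.331, -0.107, 0.616], [-0.001, 0.305, -0.952, 0.385], [0.0, 0.0, 0.0, 1.0]] [[369.25845895500413, 0.0, 279.98326335508557], [0.0, 369.25845895500413, 205.29320094499948], [0.0, 0.0, 1.0]]
```

View pics/scene0.png

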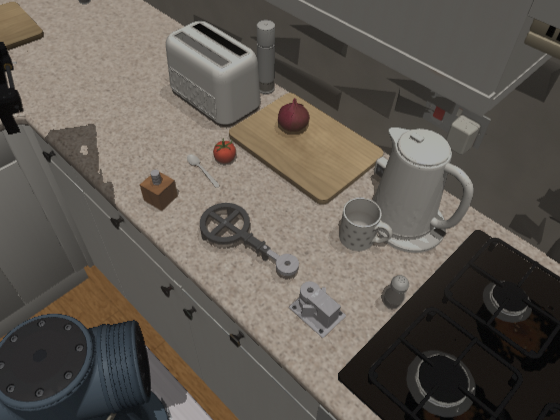

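View pics/top0.png

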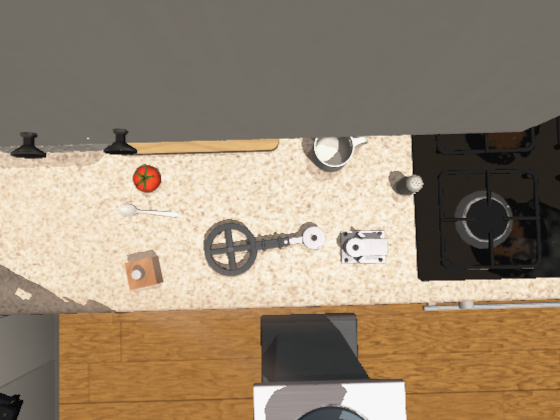

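View pics/wrist0.png

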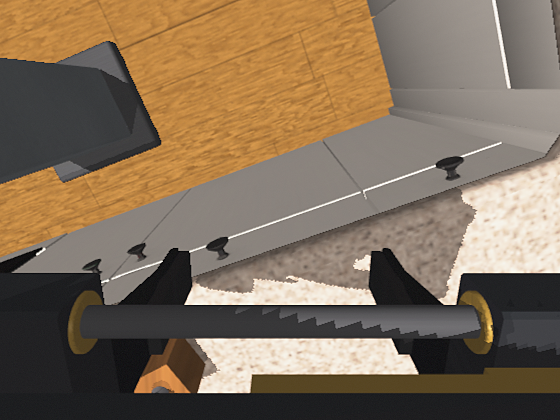

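Scene view: ring at (225,224), eye (288,265), bracket (317,305), pin block (158,188). Top view: ring (231,248), eye (314,238), bracket knuckle (355,247), pin (138,274). The neck already points roughly to the fork. I'll measure next.

```bash
python3 - <<'E'
from h import *
c=load('top');save(c,'top_a.png',(190,205,400,290),3.8)
save(c,'top_b.png',(110,240,180,310),6)
s=load('scene');save(s,'sc_a.png',(190,190,360,340),4)
save(s,'sc_b.png',(130,160,200,220),7)
for n,cc,pts in(('top',c,dict(ring=(231,248),eye=(314,238),br=(355,247),pin=(138,274),tom=(147,179),salt=(412,185))),('scene',s,dict(eye=(288,262),kn=(311,291),pin=(156,176)))):
  for k,p in pts.items(): print(n,k,depth(cc,*p).round(3))
E
```

```text
top ring [0.438 0.197 0.039]
top eye [0.454 0.023 0.002]
top br [ 0.432 -0.061  0.019]
top pin [0.394 0.374 0.091]
top tom [0.586 0.367 0.043]
top salt [ 0.552 -0.168  0.088]
scene eye [0.46  0.022 0.038]
scene kn [ 0.45  -0.053  0.025]
scene pin [0.392 0.366 0.085]
```

View pics/top_a.png

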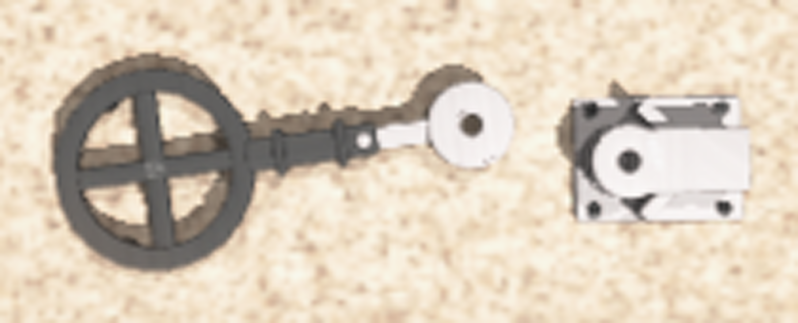

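View pics/sc_a.png

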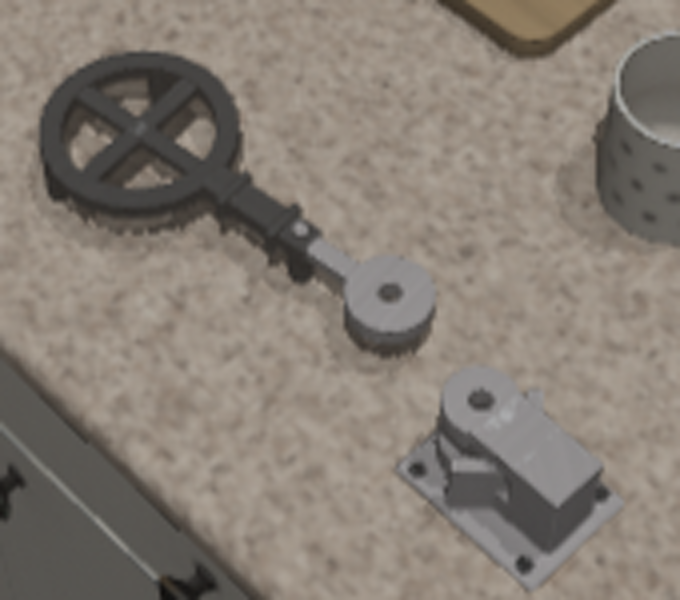

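View pics/top_b.png

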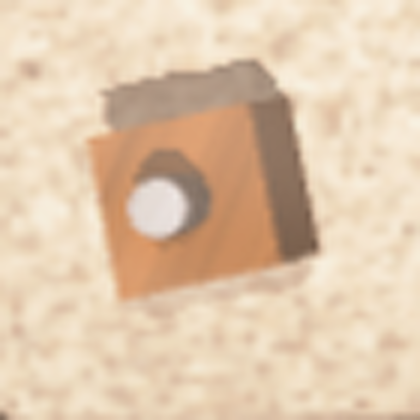

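View pics/sc_b.png

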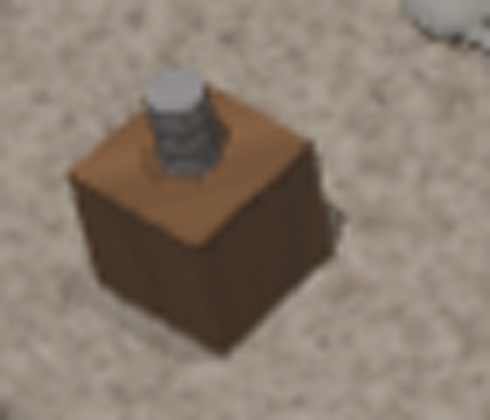

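Crops: eye hole at top_a (471,124) / sc_a (390,292). Bracket hole at (629,161)/(480,399), ring hub at (154,168)/(140,129), pin top at top_b (159,208)/sc_b (179,90).

```bash
cat >> h.py <<'E'
def tri(*obs):
    A=np.zeros((3,3));b=np.zeros(3);L=[]
    for c,u,v in obs:
        o,d=ray(c,u,v);d=d/np.linalg.norm(d);P=np.eye(3)-np.outer(d,d);A+=P;b+=P@o;L.append((o,P))
    p=np.linalg.solve(A,b);return p,[round(1e3*float(np.linalg.norm(P@(p-o))),1) for o,P in L]
def uncrop(U,V,s,x,y): return (U+.5)/s-.5+x,(V+.5)/s-.5+y
E
python3 - <<'E'
from h import *
t=load('top');s=load('scene')
P={}
for k,a,b,h in(('eye',(471,124),(390,292),.04),('kn',(629,161),(480,399),.057),('hub',(154,168),(140,129),.04),('screw',(364,141),(302,229),.04)):
    ua=uncrop(*a,3.8,190,205);ub=uncrop(*b,4,190,190)
    p,e=tri((t,*ua),(s,*ub));P[k]=p;print(k,p.round(4),e,plane(t,*ua,h).round(4),plane(s,*ub,h).round(4))
ua=uncrop(159,208,6,110,240);ub=uncrop(179,90,7,130,160)
p,e=tri((t,*ua),(s,*ub));print('pin',p.round(4),e,plane(t,*ua,.088).round(4),plane(s,*ub,.088).round(4))
for k,(U,V),z in [('spR',(749,127),.057),('spL',(749,190),.057),('b1',(577,96),.005),('b2',(739,96),.005),('b3',(742,220),.005),('b4',(577,220),.005),('c1',(277,135),.042),('c2',(277,172),.042),('c3',(345,121),.042),('c4',(345,163),.042)]:
    print(k,plane(t,*uncrop(U,V,3.8,190,205),z).round(4))
d=P['eye']-P['hub'];print('len',np.hypot(*d[:2]),'yaw',np.degrees(np.arctan2(d[1],d[0])))
for k,(U,V),z in[('B1',(92,138),.056),('B2',(248,103),.056),('B3',(279,262),.056),('B4',(120,298),.056)]: print(k,plane(t,*uncrop(U,V,6,110,240),z).round(4))
E
```

```text
eye [0.4569 0.0247 0.037 ] [2.3, 2.3] [0.4553 0.0265 0.04  ] [0.4571 0.0218 0.04  ]
kn [ 0.4346 -0.0575  0.0546] [2.1, 2.1] [ 0.4332 -0.0557  0.057 ] [ 0.435  -0.0598  0.057 ]
hub [0.4382 0.1977 0.0329] [2.3, 2.3] [0.4366 0.1986 0.04  ] [0.4364 0.1915 0.04  ]
screw [0.4498 0.0828 0.0419] [2.7, 2.7] [0.4478 0.0847 0.04  ] [0.4526 0.0819 0.04  ]
pin [0.3952 0.3772 0.0866] [2.5, 2.5] [0.3935 0.3786 0.088 ] [0.3961 0.3738 0.088 ]
spR [ 0.4493 -0.1202  0.057 ]
spL [ 0.416  -0.1187  0.057 ]
b1 [ 0.4692 -0.0355  0.005 ]
b2 [ 0.4665 -0.1261  0.005 ]
b3 [ 0.3974 -0.1248  0.005 ]
b4 [ 0.4002 -0.0329  0.005 ]
c1 [0.4525 0.1316 0.042 ]
c2 [0.4326 0.1321 0.042 ]
c3 [0.4589 0.0946 0.042 ]
c4 [0.4363 0.0953 0.042 ]
len 0.1739971866857714 yaw -83.83149106155774
B1 [0.4156 0.4102 0.056 ]
B2 [0.4257 0.3575 0.056 ]
B3 [0.3723 0.3478 0.056 ]
B4 [0.3618 0.4013 0.056 ]
```

```bash
cat >> h.py <<'E'
from scipy.spatial.transform import Rotation as Rn
def go(x,y,z,jaw=None):
    "TCP target -> tool shift(mm), turn(rad)"
    o=robot.get_obs();R=Rn.from_quat(o['tool_rot']).as_matrix();d=R.T@(np.array([x,y,z])-o['position'])
    cur=np.degrees(np.arctan2(R[1,1],R[0,1]));tz=0
    if jaw is not None: tz=-((jaw-cur+90)%180-90)
    print('t',round(o['time'],2),'pos',o['position'].round(4),'jaw',cur.round(1),'q',o['q'].round(2),'F',o['ft_force'].round(1),'w',round(o['grip_width'],4))
    print('shift mm',(d*1e3).round(1),'turn rad',round(np.radians(tz),3))
E
python3 - <<'E'
from h import *
go(.446,.112,.16,6.6)
t=load('top');print(plane(t,335,148,.09))
E
```

```text
t 0.15 pos [0.2174 0.5853 0.1985] jaw 69.6 q [ 1.04  0.53  1.43 -0.    1.18 -0.18] F [-0.6 -0.5  0.2] w 0.087
shift mm [-379.2 -364.    39. ] turn rad 1.1
[ 0.63023669 -0.01863921  0.09      ]
```

Request:
{"op": "send_rows", "data": {
  "steps": [0.06,-0.04,-0.04,0,0.14,0.06,-0.08,-0.08,0,0.28,0.06,-0.12,-0.12,0,0.42,0.06,-0.16,-0.16,0.01,0.56,0.06,-0.2,-0.2,0.015,0.7,0.06,-0.24,-0.24,0.02,0.84,0.06,-0.28,-0.28,0.025,0.97,0.06,-0.32,-0.32,0.03,1.1]
}}

```text
time: 1.15
position: [0.4065, 0.1722, 0.1688]
tool_rot: [0.667, 0.745, -0.001, 0.0]
ft_force: [0.7, 0.7, 0.1]
grip_width: 0.0597
```

```bash
python3 - <<'E'
from h import *
go(.446,.112,.16,6.6)
E
```

```text
t 1.15 pos [0.4065 0.1722 0.1688] jaw 6.3 q [ 0.15  0.33  1.91 -0.    0.9   0.04] F [0.7 0.7 0.1] w 0.0597
shift mm [-64.2  32.6   8.9] turn rad -0.004
```

Request:
{"op": "send_rows", "data": {
  "steps": [0.06,-0.032,0.016,0.004,0,0.06,-0.064,0.0325,0.009,0,0.06,-0.064,0.0325,0.009,0]
}}

```text
time: 1.52
position: [0.4474, 0.1104, 0.1596]
tool_rot: [0.668, 0.744, -0.0, 0.001]
ft_force: [-0.3, 0.0, -0.1]
grip_width: 0.0598
```

```bash
python3 - <<'E'
from h import *
go(.446,.112,.033-.0187,6.6)
c=grab('wrist');save(c,'w1.png')
for p in [(.446,.112,.04),(.456,.024,.04),(.434,-.0575,.057)]:
    T=np.linalg.inv(c['extrinsics']);q=c['intrinsics']@(T[:3,:3]@np.array(p)+T[:3,3]);print(p,q[:2]/q[2])
E
```

```text
t 1.52 pos [0.4474 0.1104 0.1596] jaw 6.1 q [-0.    0.37  1.88 -0.    0.9  -0.11] F [-0.3  0.  -0.1] w 0.0598
shift mm [  2.   -1.3 145.3] turn rad -0.008
(0.446, 0.112, 0.04) [277.8950429  188.97519356]
(0.456, 0.024, 0.04) [278.58414938 280.71513247]
(0.434, -0.0575, 0.057) [246.5154023  363.05622263]
```

View pics/w1.png

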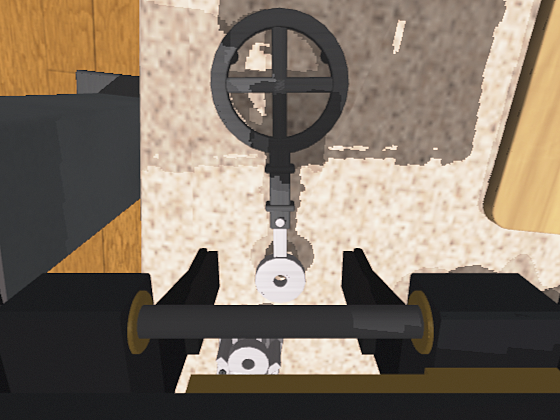

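Wrist view: eye hole at (281,282), knuckle hole at (248,364), sleeve middle at (280,187.5) between collars (v 168 and 207). Each is within 2 px of my prediction.

```bash
python3 - <<'E'
from h import *
w=load('wrist')
save(w,'w1c.png',(200,140,350,390),2.4)
t=load('top');s=load('scene')
for k,a,b,h,ww in(('eye',(471,124),(390,292),.04,(281,282)),('kn',(629,161),(480,399),.057,(248,364))):
    ua=uncrop(*a,3.8,190,205);ub=uncrop(*b,4,190,190)
    print(k,tri((t,*ua),(s,*ub),(w,*ww)),plane(w,*ww,h))
print(plane(w,280,187.5,.041))
E
```

```text
eye (array([0.45709284, 0.02391117, 0.03946338]), [3.1, 1.8, 1.7]) [0.45838497 0.02289997 0.04      ]
kn (array([ 0.43467292, -0.05792974,  0.0564266 ]), [2.6, 1.7, 1.1]) [ 0.43549608 -0.05844314  0.057     ]
[0.447626   0.11376365 0.041     ]
```

View pics/w1c.png

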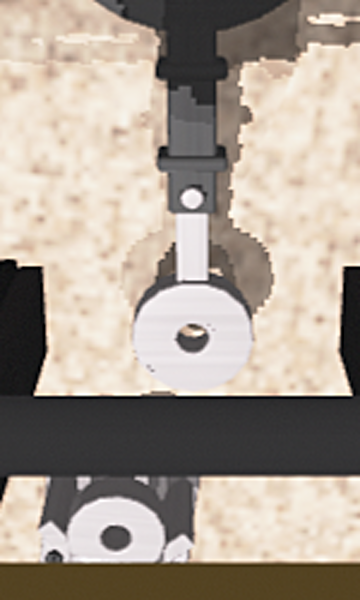

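```bash
python3 - <<'E'
from h import *
go(.4475,.1128,.0155,6.6)
E
```

```text
t 1.57 pos [0.446  0.1115 0.1596] jaw 6.2 q [ 0.    0.37  1.88 -0.    0.9  -0.11] F [-0.8  0.4 -0.5] w 0.06
shift mm [  1.2   1.9 144.1] turn rad -0.007
```

Request:
{"op": "send_rows", "data": {
  "steps": [0.05,0.001,0.002,0.04,-0.007,0.05,0.001,0.002,0.08,-0.007,0.05,0.001,0.002,0.11,-0.007,0.05,0.001,0.002,0.135,-0.007,0.05,0.001,0.002,0.144,-0.007,0.05,0.001,0.002,0.144,-0.007]
}}

```text
time: 2.33
position: [0.447, 0.1133, 0.0155]
tool_rot: [0.665, 0.747, -0.001, -0.001]
ft_force: [0.3, -0.9, 0.3]
grip_width: 0.0503
```

```bash
python3 - <<'E'
from h import *
go(.4475,.1128,.0155,6.6)
c=grab('scene');save(c,'s2.png',(150,120,350,330),2.8)
E
```

```text
t 2.33 pos [0.447  0.1133 0.0155] jaw 6.7 q [ 0.01  0.65  1.98 -0.    0.51 -0.11] F [ 0.3 -0.9  0.3] w 0.0503
shift mm [-0.5  0.5  0. ] turn rad 0.001
```

View pics/s2.png

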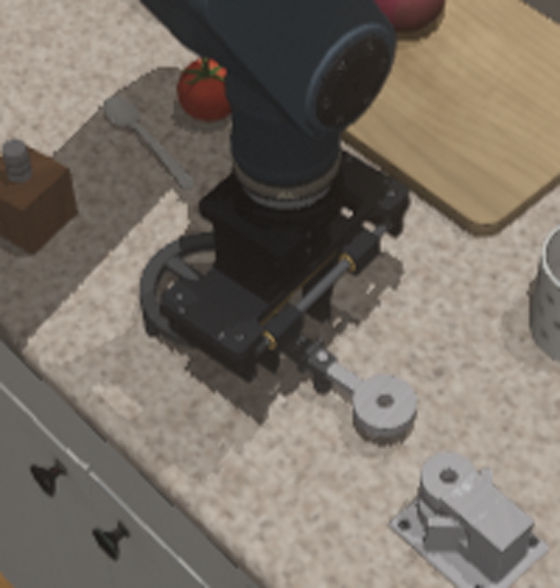

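The gripper straddles the sleeve with clear space all round. Closing.

Request:
{"op": "send_rows", "data": {
  "steps": [0.012,0,0,0,0,0.012,0,0,0,0,0.012,0,0,0,0,0.012,0,0,0,0],
  "force": 20
}}

```text
time: 2.88
position: [0.4473, 0.1131, 0.0162]
tool_rot: [0.665, 0.747, -0.001, -0.0]
ft_force: [-2.2, -0.5, 0.8]
grip_width: 0.0184
```

```bash
python3 - <<'E'
from h import *
go(.4475,.1128,.0155,6.6)
c=grab('scene');save(c,'s3.png',(190,190,360,340),4)
c=grab('top');save(c,'t3.png',(190,205,400,290),3.8)
c=grab('wrist');save(c,'w3.png')
E
```

```text
t 2.88 pos [0.4473 0.1131 0.0162] jaw 6.6 q [ 0.01  0.65  1.98 -0.    0.51 -0.11] F [-2.2 -0.5  0.8] w 0.0184
shift mm [-0.3  0.1  0.7] turn rad 0.001
```

View pics/t3.png

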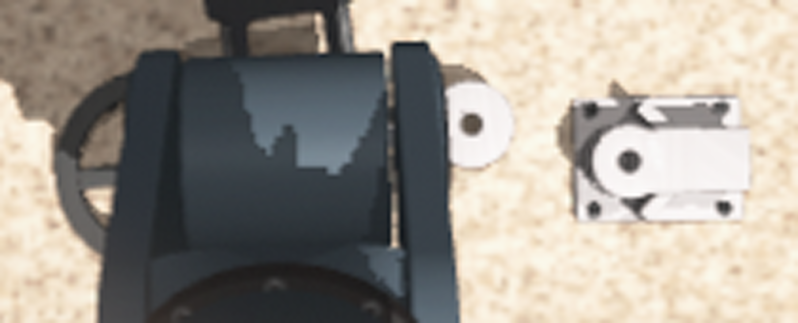

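View pics/s3.png

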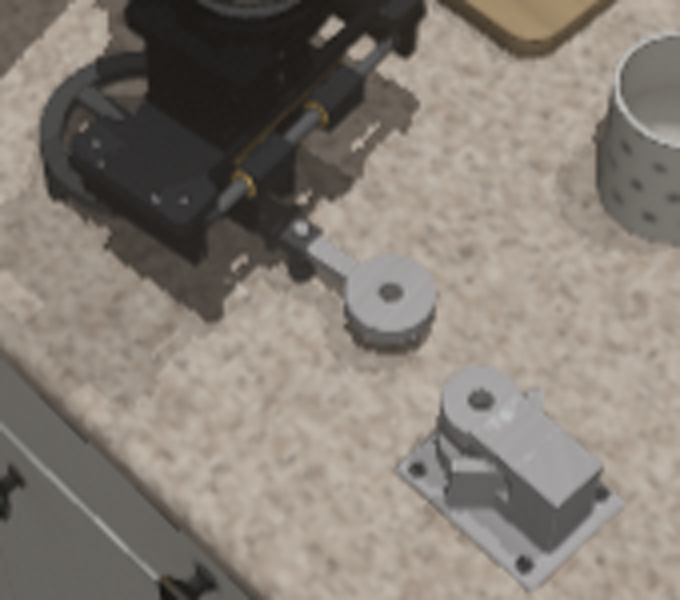

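View pics/w3.png

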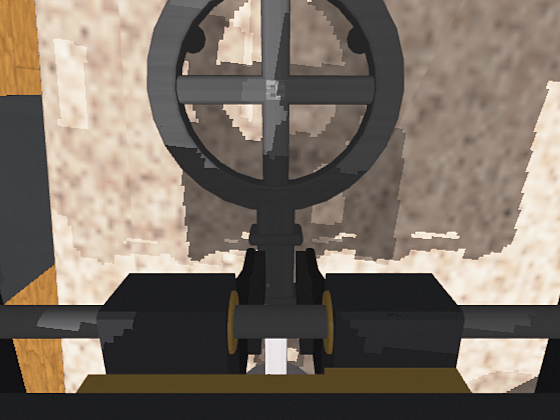

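```bash
python3 - <<'E'
from h import *
go(.4268,.0813,.0160,6.6)
E
```

```text
t 3.02 pos [0.4489 0.1136 0.017 ] jaw 6.6 q [ 0.01  0.65  1.98 -0.    0.51 -0.11] F [-1.   2.4  9.1] w 0.0136
shift mm [-29.5 -25.6   1. ] turn rad -0.0
```

```bash
python3 - <<'E'
from h import *
go(.4268,.0813,.0160,6.6)
c=grab('wrist');save(c,'w4.png',(140,180,420,400),2.8)
c=grab('scene');save(c,'s4.png',(190,190,360,340),4)
go(.4268,.0813,.0160,6.6)
E
```

```text
t 3.02 pos [0.4489 0.1136 0.017 ] jaw 6.6 q [ 0.01  0.65  1.98 -0.    0.51 -0.11] F [-1.   2.4  9.1] w 0.0136
shift mm [-29.5 -25.6   1. ] turn rad -0.0
t 3.12 pos [0.4484 0.1135 0.017 ] jaw 6.6 q [ 0.01  0.65  1.98 -0.    0.51 -0.11] F [-0.2  2.5  9.9] w 0.012
shift mm [-29.5 -25.2   1. ] turn rad 0.0
```

View pics/s4.png

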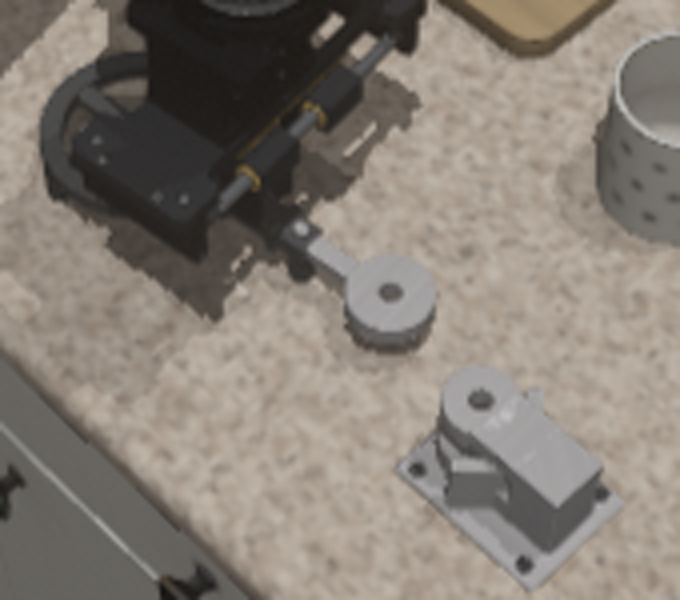

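View pics/w4.png

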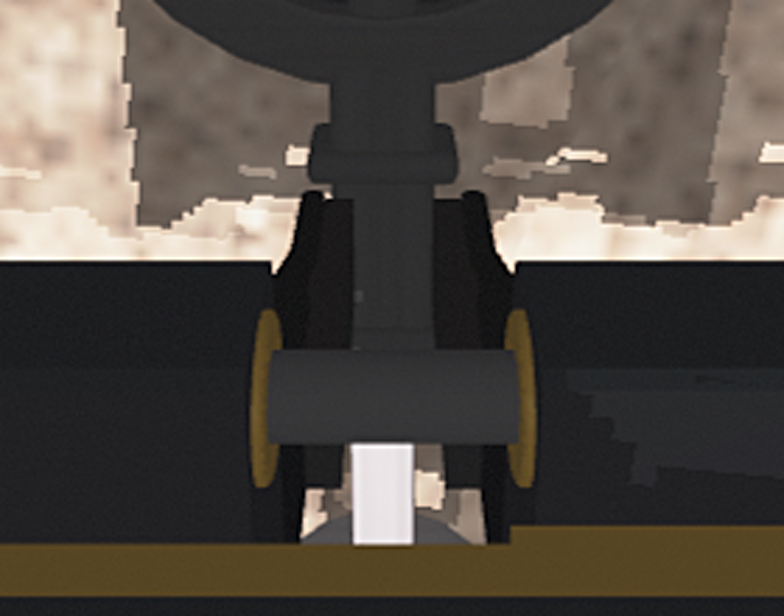

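Width fell from 18.4 to 12 mm, with 10 N up on the tool. The pads sit about 3 mm too high and are slipping over the sleeve's edges. I'll reopen, go lower and grip more gently.

Request:
{"op": "send_rows", "data": {
  "steps": [0.04,0,0,0,0,0.04,0,0,0,0,0.04,0,0,0,0]
}}

```text
time: 3.5
position: [0.4483, 0.1134, 0.0168]
tool_rot: [0.665, 0.747, 0.0, 0.0]
ft_force: [-0.1, 0.2, -0.7]
grip_width: 0.0344
```

```bash
python3 - <<'E'
from h import *
go(.4477,.1132,.0135,6.6)
c=grab('wrist');save(c,'w5.png',(140,180,420,400),2.8)
c=grab('scene');save(c,'s5.png',(190,190,360,340),4)
E
```

```text
t 3.5 pos [0.4483 0.1134 0.0168] jaw 6.6 q [ 0.01  0.65  1.98 -0.    0.51 -0.11] F [-0.1  0.2 -0.7] w 0.0344
shift mm [-0.2 -0.6  3.3] turn rad 0.0
```

View pics/w5.png

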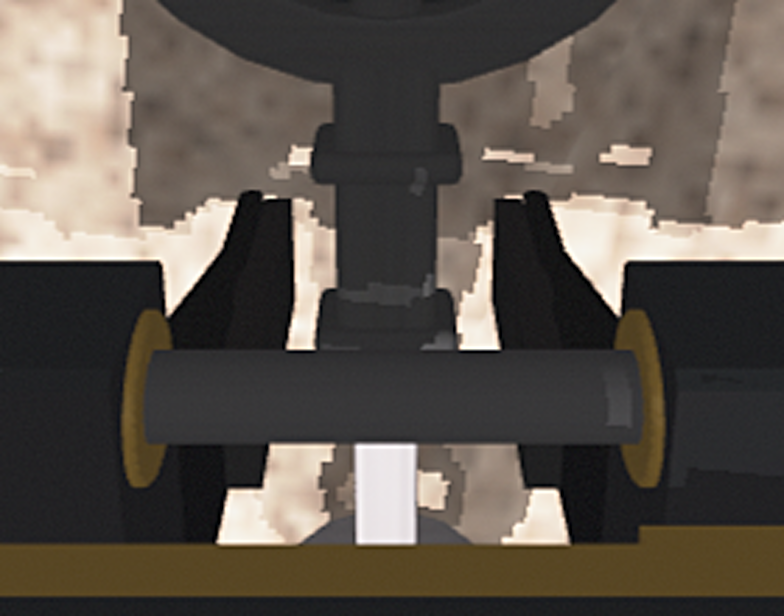

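View pics/s5.png

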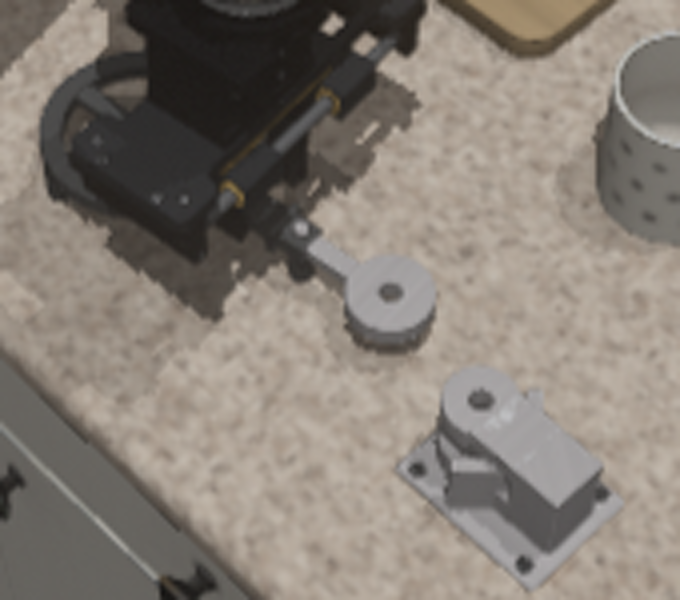

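```bash
python3 - <<'E'
from h import *
c=load('wrist');T=np.linalg.inv(c['extrinsics'])
d=np.array([.1145,-.9934,0])
for z in(.017,.0355,.04):
  for s in(-.014,-.0095,0,.0095,.014):
    p=np.array([.4483,.1134,z])+d*s;q=c['intrinsics']@(T[:3,:3]@p+T[:3,3]);q=q[:2]/q[2];print(z,s,((q-[140,180])*2.8).round())
for v in (150,170,290,345): print(v,plane(c,140+390/2.8,180+v/2.8,.042).round(4))
E
```

```text
0.017 -0.014 [390. 128.]
0.017 -0.0095 [390. 150.]
0.017 0 [390. 195.]
0.017 0.0095 [390. 238.]
0.017 0.014 [390. 258.]
0.0355 -0.014 [390. 166.]
0.0355 -0.0095 [390. 189.]
0.0355 0 [390. 238.]
0.0355 0.0095 [390. 285.]
0.0355 0.014 [390. 306.]
0.04 -0.014 [390. 176.]
0.04 -0.0095 [390. 200.]
0.04 0 [390. 249.]
0.04 0.0095 [390. 297.]
0.04 0.014 [390. 319.]
150 [0.446  0.1329 0.042 ]
170 [0.4464 0.1293 0.042 ]
290 [0.4491 0.1065 0.042 ]
345 [0.4503 0.0955 0.042 ]
```

Request:
{"op": "send_rows", "data": {
  "steps": [0.03,-0.001,-0.0005,0.003,0,0.03,-0.001,-0.0005,0.004,0,0.022,-0.001,-0.0005,0.004,0,0.016,-0.001,-0.0005,0.004,0],
  "force": 10
}}

```text
time: 4.1
position: [0.4479, 0.1124, 0.0128]
tool_rot: [0.665, 0.747, 0.0, 0.0]
ft_force: [0.3, -1.0, 0.6]
grip_width: 0.0199
```

```bash
python3 - <<'E'
from h import *
go(.4477,.1132,.0135,6.6)
c=grab('wrist');save(c,'w6.png',(140,180,420,400),2.8)
go(.4477,.1132,.0135,6.6)
E
```

```text
t 4.1 pos [0.4479 0.1124 0.0128] jaw 6.6 q [ 0.    0.66  1.98 -0.    0.5  -0.11] F [ 0.3 -1.   0.6] w 0.0199
shift mm [ 0.8 -0.1 -0.7] turn rad 0.0
t 4.15 pos [0.4474 0.1124 0.0128] jaw 6.6 q [ 0.    0.66  1.98 -0.    0.5  -0.11] F [-0.7 -1.1  0.8] w 0.0185
shift mm [ 0.8  0.4 -0.7] turn rad 0.0
```

View pics/w6.png

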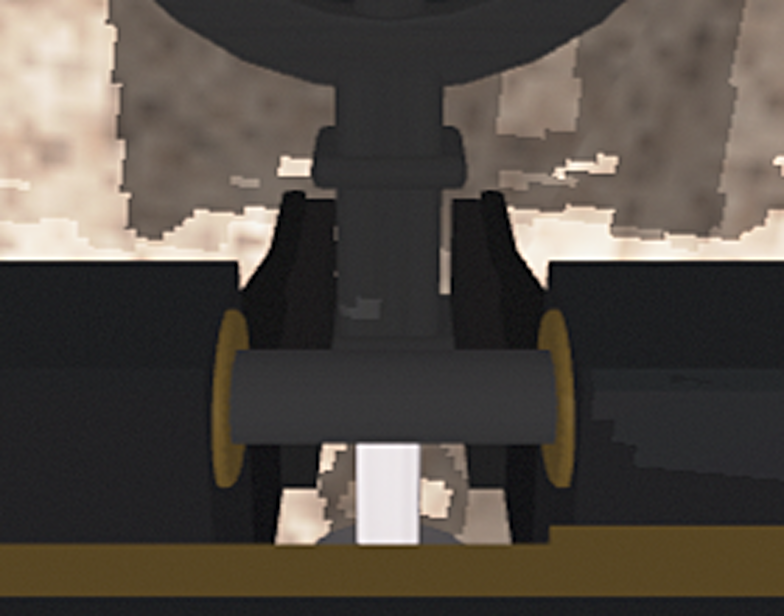

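Request:
{"op": "send_rows", "data": {
  "steps": [0.014,0,0,0,0,0.014,0,0,0,0,0.014,0,0,0,0],
  "force": 10
}}

```text
time: 4.53
position: [0.4473, 0.1123, 0.0128]
tool_rot: [0.665, 0.747, -0.0, -0.0]
ft_force: [0.1, -0.9, 0.6]
grip_width: 0.0176
```

```bash
python3 - <<'E'
from h import *
go(.4477,.1132,.0135,6.6)
c=grab('wrist');save(c,'w7.png',(140,180,420,400),2.8)
c=grab('scene');save(c,'s7.png',(190,190,360,340),4)
go(.4477,.1132,.0135,6.6)
E
```

```text
t 4.53 pos [0.4473 0.1123 0.0128] jaw 6.6 q [ 0.    0.66  1.98 -0.    0.5  -0.11] F [ 0.1 -0.9  0.6] w 0.0176
shift mm [ 0.8  0.5 -0.7] turn rad 0.0
t 4.62 pos [0.4472 0.1123 0.0127] jaw 6.6 q [ 0.    0.66  1.98 -0.    0.5  -0.11] F [-0.1 -0.3  0.2] w 0.0179
shift mm [ 0.8  0.6 -0.8] turn rad 0.0
```

View pics/w7.png

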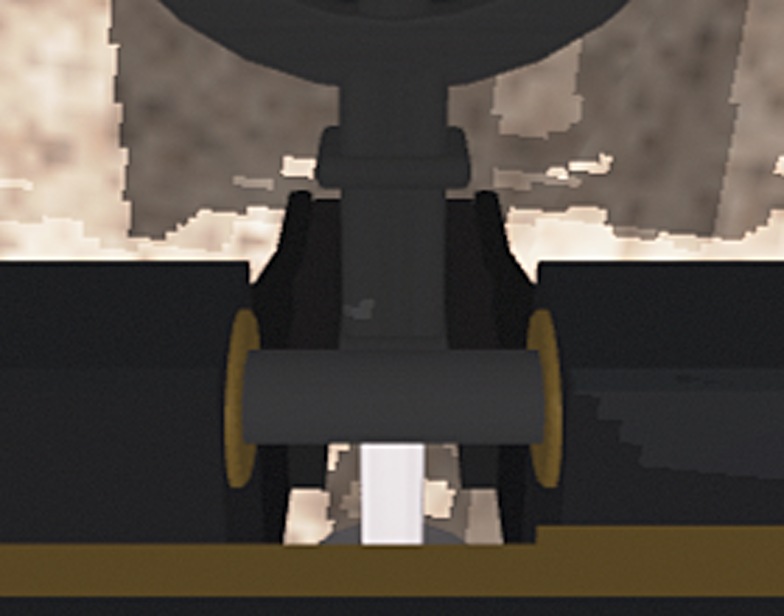

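Now stable at 17.8 mm with no force. Rechecking the eye, then moving.

```bash
python3 - <<'E'
from h import *
c=grab('top');save(c,'t7.png',(290,215,390,285),8)
s=grab('scene');save(s,'s7.png',(260,230,360,330),6)
E
```

```text
(no output)
```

View pics/t7.png

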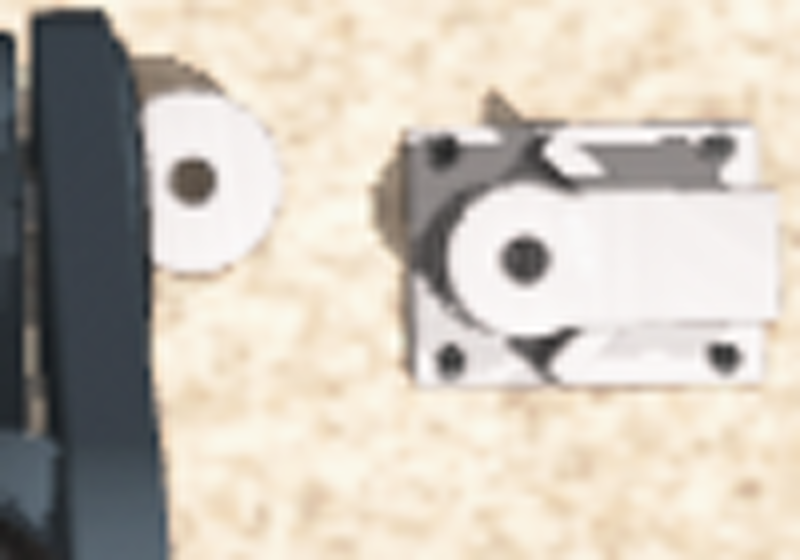

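View pics/s7.png

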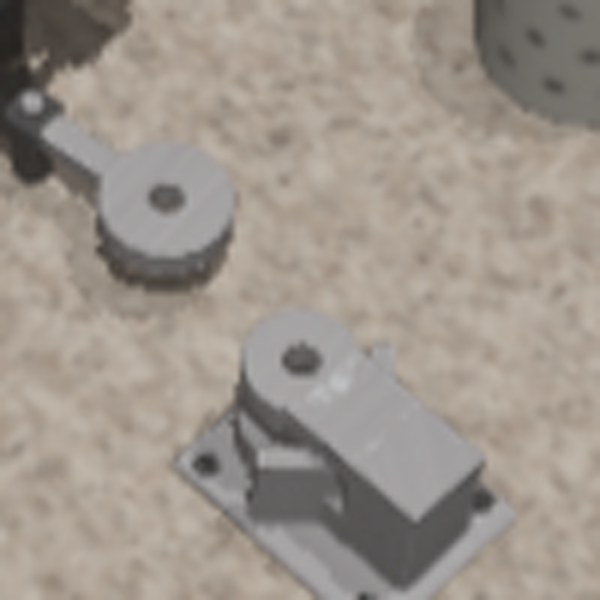

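Eye hole t7 (192,181) / s7 (166,198); knuckle hole t7 (525,260) / s7 (302,359). Bolt holes at (444,153), (718,147), (450,360), (725,357).

```bash
python3 - <<'E'
from h import *
t=load('top');s=load('scene')
f=lambda U,V:uncrop(U,V,8,290,215); g=lambda U,V:uncrop(U,V,6,260,230)
d1=plane(t,*f(525,260),.057)-plane(t,*f(192,181),.04)
d2=plane(s,*g(302,359),.057)-plane(s,*g(166,198),.04)
print(d1,d2)
B=[plane(t,*f(*p),.005)[:2] for p in((444,153),(718,147),(450,360),(725,357))]
for a,b,o in((1,0,0),(3,2,0),(0,2,90),(1,3,90)):
    v=B[a]-B[b];print(np.degrees(np.arctan2(v[1],v[0]))+o)
p0=robot.get_obs()['position'];d=(d1+d2)/2;print('eye on axis TCP',p0+d)
yaw=np.radians(88);m=np.array([np.cos(yaw),np.sin(yaw)])
T=p0[:2]+d[:2]+.047*m;print('T1',T);go(*T,p0[2],None)
E
```

```text
[-0.02239784 -0.08229538  0.017     ] [-0.02205104 -0.08196953  0.017     ]
-90.44649474140742
-91.06966124565258
89.51465409463427
89.5238531147557
eye on axis TCP [0.42500657 0.0301998  0.02975718]
T1 [0.42664684 0.07717117]
t 4.72 pos [0.4472 0.1123 0.0128] jaw 6.6 q [ 0.    0.66  1.98 -0.    0.5  -0.11] F [ 0.2 -0.5  0.5] w 0.0178
shift mm [-32.6 -24.5   0. ] turn rad 0.0
```

Request:
{"op": "send_rows", "data": {
  "steps": [0.014,-0.006,-0.005,0,0,0.014,-0.012,-0.01,0,0,0.014,-0.018,-0.015,0,0,0.014,-0.024,-0.02,0,0,0.014,-0.03,-0.025,0,0,0.014,-0.0325,-0.025,0,0,0.014,-0.0325,-0.025,0,0],
  "force": 15
}}

```text
time: 5.6
position: [0.4251, 0.0767, 0.0128]
tool_rot: [0.665, 0.747, -0.001, -0.001]
ft_force: [-1.3, -1.3, 0.9]
grip_width: 0.0175
```

```bash
python3 - <<'E'
from h import *
go(.425,.0302,.0128)
c=grab('top');save(c,'t8.png',(290,215,390,285),8)
s=grab('scene');save(s,'s8.png',(260,230,360,330),6)
E
```

```text
t 5.6 pos [0.4251 0.0767 0.0128] jaw 6.6 q [-0.08  0.64  2.05 -0.    0.45 -0.19] F [-1.3 -1.3  0.9] w 0.0175
shift mm [-46.2  -5.5   0. ] turn rad 0.0
```

View pics/t8.png

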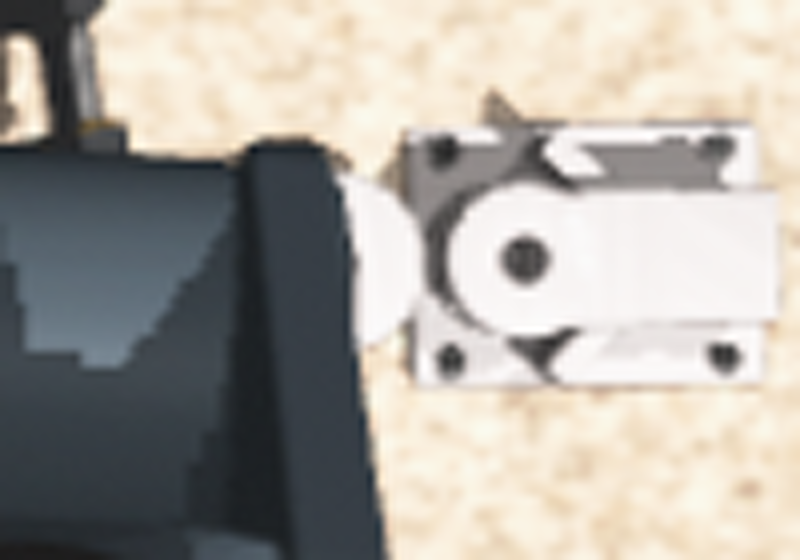

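View pics/s8.png

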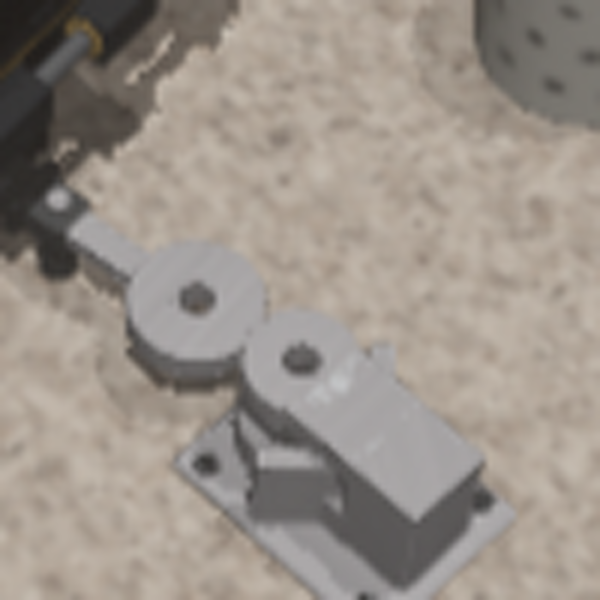

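```bash
python3 - <<'E'
from h import *
s=load('scene');g=lambda U,V:uncrop(U,V,6,260,230)
d=plane(s,*g(302,359),.057)-plane(s,*g(198,298),.04);print(d)
p=robot.get_obs()['position'];go(p[0]+d[0],p[1]+d[1],.0128)
E
```

```text
[-0.00089281 -0.04652889  0.017     ]
t 5.7 pos [0.4254 0.0769 0.0128] jaw 6.7 q [-0.08  0.64  2.05 -0.    0.45 -0.19] F [-0.3 -1.4 -0.2] w 0.0176
shift mm [-46.1  -6.3   0. ] turn rad 0.0
```

Request:
{"op": "send_rows", "data": {
  "steps": [0.014,-0.006,-0.001,0,0,0.014,-0.012,-0.0016,0,0,0.014,-0.018,-0.0024,0,0,0.014,-0.024,-0.0032,0,0,0.014,-0.03,-0.004,0,0,0.014,-0.036,-0.0048,0,0,0.014,-0.042,-0.0056,0,0,0.014,-0.042,-0.0056,0,0]
}}

```text
time: 6.7
position: [0.4248, 0.0338, 0.0128]
tool_rot: [0.665, 0.747, -0.001, -0.0]
ft_force: [-0.5, -0.5, -2.6]
grip_width: 0.0182
```

```bash
python3 - <<'E'
from h import *
go(.4247,.0303,.0128)
s=grab('scene');save(s,'s9.png',(240,220,360,330),6)
E
```

```text
t 6.7 pos [0.4248 0.0338 0.0128] jaw 6.6 q [-0.18  0.64  2.07 -0.    0.43 -0.3 ] F [-0.5 -0.5 -2.6] w 0.0182
shift mm [-3.4 -0.5 -0. ] turn rad 0.0
```

View pics/s9.png

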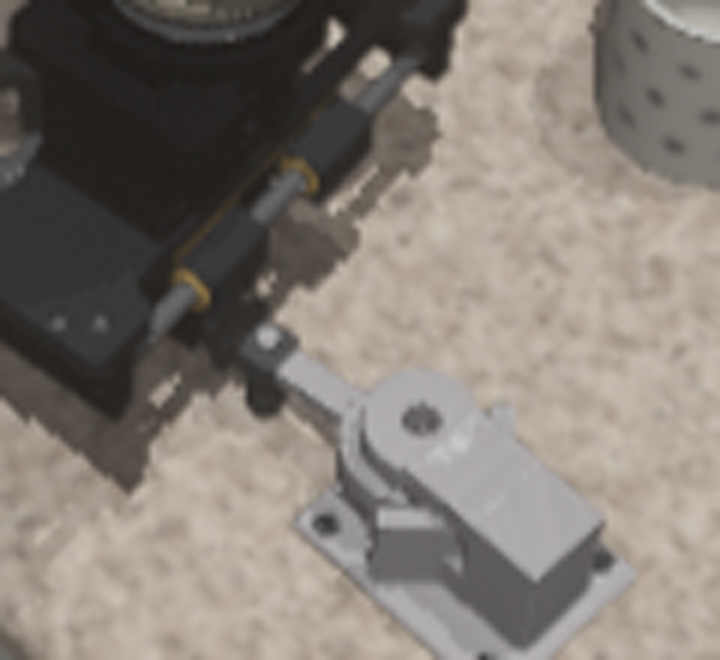

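Request:
{"op": "send_rows", "data": {
  "steps": [0.014,-0.001,0,0,0,0.014,-0.002,0,0,0,0.014,-0.002,0,0,0]
}}

```text
time: 7.12
position: [0.4249, 0.0321, 0.0127]
tool_rot: [0.665, 0.747, -0.001, -0.001]
ft_force: [0.4, 1.5, -1.9]
grip_width: 0.0173
```

Request:
{"op": "send_rows", "data": {
  "steps": [0.014,-0.001,0,0,0,0.014,-0.001,0,0,0]
}}

```text
time: 7.38
position: [0.425, 0.0312, 0.0128]
tool_rot: [0.665, 0.747, -0.001, -0.001]
ft_force: [-0.2, 1.9, -1.6]
grip_width: 0.0172
```

Request:
{"op": "send_rows", "data": {
  "steps": [0.014,-0.001,0,0,0,0.014,-0.001,0,0,0]
}}

```text
time: 7.62
position: [0.4251, 0.0301, 0.0128]
tool_rot: [0.665, 0.747, -0.001, -0.001]
ft_force: [-0.1, 1.9, -1.3]
grip_width: 0.0174
```

Request:
{"op": "send_rows", "data": {
  "steps": [0.014,-0.001,0,0,0,0.014,-0.001,0,0,0]
}}

```text
time: 7.88
position: [0.4251, 0.0297, 0.0128]
tool_rot: [0.665, 0.747, -0.001, -0.001]
ft_force: [0.3, 7.3, -2.1]
grip_width: 0.0177
```

Contact: 7.3 N almost purely along the mouth axis and no side force, so it has seated. Checking the holes.

```bash
python3 - <<'E'
from h import *
go(.4247,.0303,.0128)
s=grab('scene');save(s,'s10.png',(285,265,345,320),12)
s=grab('top');save(s,'t10.png',(330,225,390,270),12)
go(.4247,.0303,.0128)
E
```

```text
t 7.88 pos [0.4251 0.0297 0.0128] jaw 6.6 q [-0.19  0.64  2.07 -0.    0.43 -0.31] F [ 0.3  7.3 -2.1] w 0.0177
shift mm [ 0.6 -0.3 -0. ] turn rad 0.0
t 7.97 pos [0.4251 0.0297 0.0128] jaw 6.6 q [-0.19  0.64  2.07 -0.    0.43 -0.31] F [-0.9  5.5 -1.9] w 0.0179
shift mm [ 0.6 -0.3 -0. ] turn rad 0.0
```

View pics/s10.png

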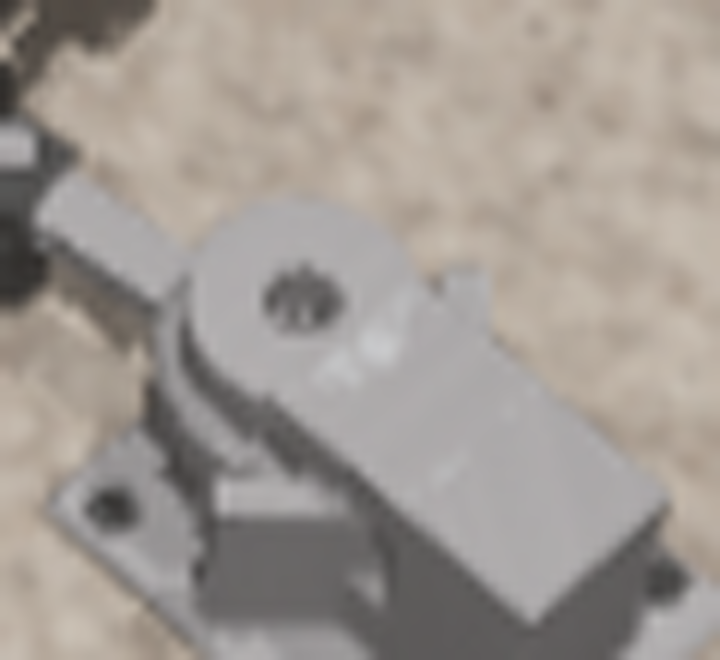

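View pics/t10.png

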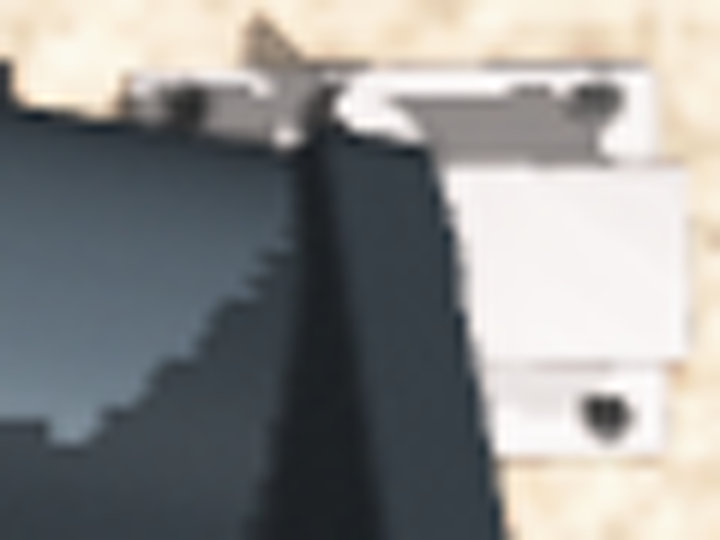

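Seated. Opening gently and lifting clear.

Request:
{"op": "send_rows", "data": {
  "steps": [0.022,0,0,0,0,0.03,0,0,0,0,0.04,0,0,0,0,0.045,0,0,0,0,0.045,0,0,-0.03,0,0.045,0,0,-0.08,0,0.045,0,0,-0.13,0,0.045,0,0,-0.16,0]
}}

```text
time: 8.98
position: [0.4262, 0.0296, 0.1751]
tool_rot: [0.665, 0.747, -0.0, 0.001]
ft_force: [-0.6, -0.8, -0.5]
grip_width: 0.0448
```

```bash
python3 - <<'E'
from h import *
s=grab('scene');save(s,'s11.png',(285,265,345,320),12)
s=grab('wrist');save(s,'w11.png')
go(.395,.3765,.15,None)
E
```

```text
t 9.07 pos [0.4279 0.0293 0.1758] jaw 6.6 q [-0.19  0.3   1.93 -0.    0.9  -0.31] F [ 0.9 -0.3 -1. ] w 0.0451
shift mm [348.7   7.4  24.9] turn rad 0.0
```

View pics/s11.png

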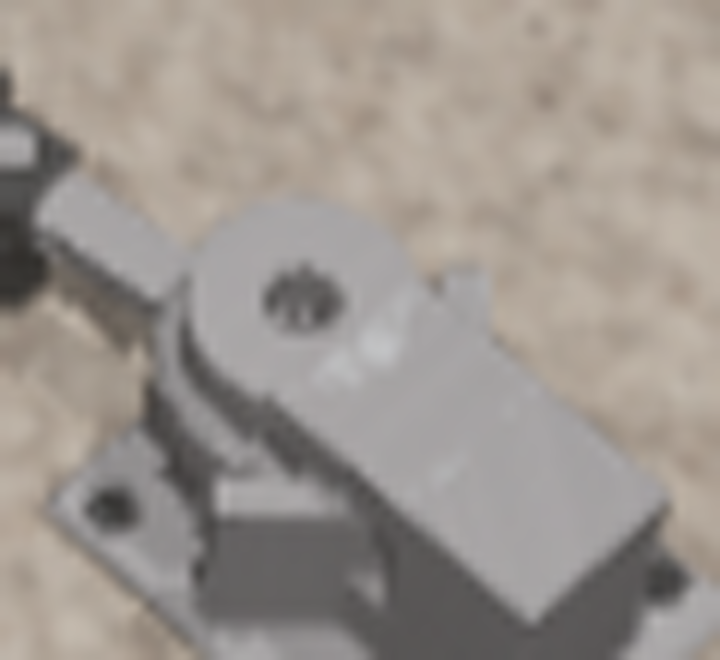

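View pics/w11.png

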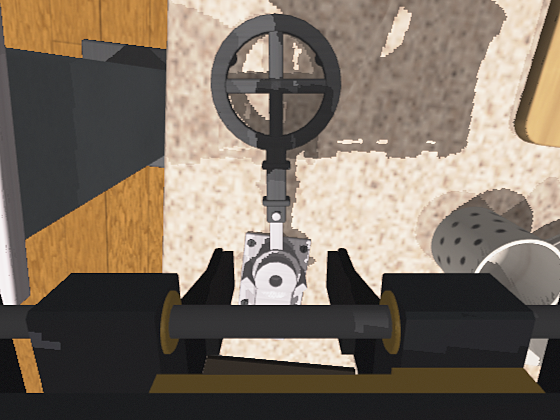

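Unmoved by the release; holes still concentric. To the pin.

Request:
{"op": "send_rows", "data": {
  "steps": [0.045,0.05,0.001,0,0,0.045,0.105,0.002,0,0,0.045,0.16,0.003,0,0,0.045,0.215,0.004,0,0,0.045,0.27,0.005,0,0,0.045,0.32,0.006,0,0,0.045,0.348,0.007,0,0,0.045,0.348,0.007,0,0]
}}

```text
time: 10.07
position: [0.3936, 0.377, 0.1733]
tool_rot: [0.664, 0.748, 0.0, 0.002]
ft_force: [1.0, -0.3, 0.4]
grip_width: 0.0451
```

```bash
python3 - <<'E'
from h import *
s=grab('wrist');save(s,'w12.png')
go(.395,.3765,.15,None)
T=np.linalg.inv(s['extrinsics'])
for p in [(.395,.3765,.088)]:
    q=s['intrinsics']@(T[:3,:3]@np.array(p)+T[:3,3]);print(p,q[:2]/q[2])
E
```

```text
t 10.12 pos [0.3935 0.3756 0.1733] jaw 6.7 q [ 0.56  0.45  1.66 -0.01  1.02  0.45] F [ 1.  -0.2  0.2] w 0.0449
shift mm [ 0.8  1.6 23.3] turn rad 0.0
(0.395, 0.3765, 0.088) [280.76201255 203.5626787 ]
```

View pics/w12.png

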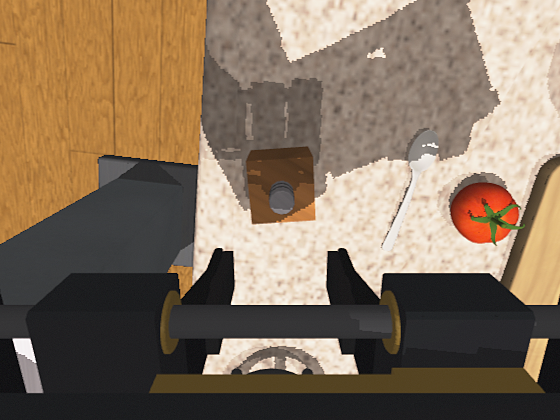

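```bash
python3 - <<'E'
from h import *
s=load('wrist');save(s,'w12c.png',(240,140,330,230),7)
E
```

```text
(no output)
```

View pics/w12c.png

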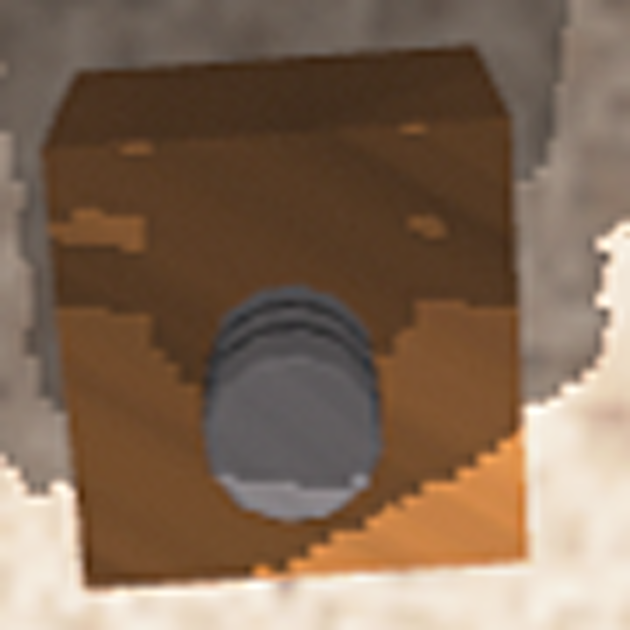

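```bash
python3 - <<'E'
from h import *
w=load('wrist');t=load('top');s=load('scene')
u=uncrop(294,437,7,240,140)
a=uncrop(159,208,6,110,240);b=uncrop(179,90,7,130,160)
print(plane(w,*u,.088),tri((w,*u),(t,*a),(s,*b)))
for U,V in((88,585),(525,560),(511,118),(45,150)): print(plane(w,*uncrop(U,V,7,240,140),.056))
go(.3955,.3768,.059,6.6)
E
```

```text
[0.39546758 0.37782904 0.088     ] (array([0.39535909, 0.37732103, 0.08641454]), [0.2, 2.6, 2.5])
[0.37365722 0.34552783 0.056     ]
[0.42759785 0.35529895 0.056     ]
[0.41768634 0.41023754 0.056     ]
[0.36325606 0.39986422 0.056     ]
t 10.12 pos [0.3935 0.3756 0.1733] jaw 6.7 q [ 0.56  0.45  1.66 -0.01  1.02  0.45] F [ 1.  -0.2  0.2] w 0.0449
shift mm [  1.4   1.9 114.3] turn rad 0.003
```

Request:
{"op": "send_rows", "data": {
  "steps": [0.045,0.001,0.001,0.03,0,0.045,0.0018,0.0022,0.06,0,0.045,0.0018,0.0022,0.09,0,0.045,0.0018,0.0022,0.108,0,0.045,0.0018,0.0022,0.113,0,0.045,0.0018,0.0022,0.1135,0]
}}

```text
time: 10.88
position: [0.3959, 0.3763, 0.0597]
tool_rot: [0.665, 0.747, -0.001, 0.002]
ft_force: [0.2, 1.0, 0.6]
grip_width: 0.045
```

```bash
python3 - <<'E'
from h import *
go(.3955,.3776,.0595,6.6)
s=grab('scene');save(s,'s13.png',(100,130,220,230),6)
s=grab('wrist');save(s,'w13.png')
E
```

```text
t 10.88 pos [0.3959 0.3763 0.0597] jaw 6.7 q [ 0.56  0.63  1.75 -0.01  0.77  0.45] F [0.2 1.  0.6] w 0.045
shift mm [ 1.3 -0.2  0.2] turn rad 0.002
```

View pics/s13.png

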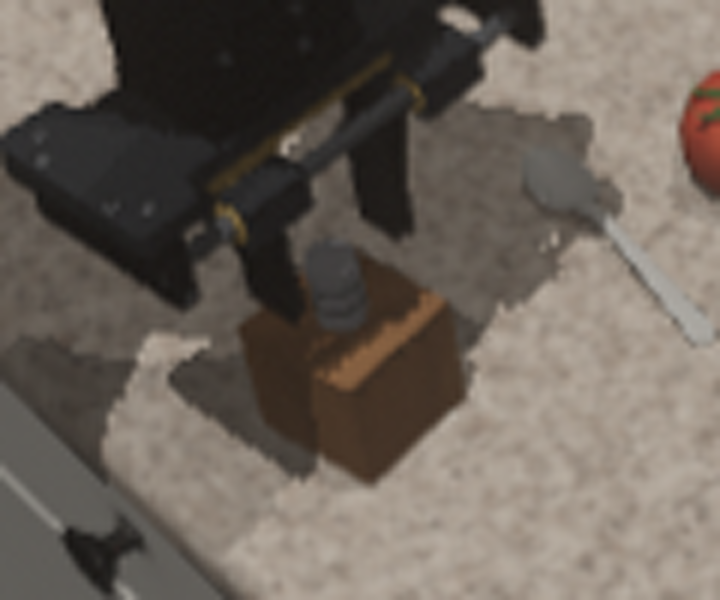

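View pics/w13.png

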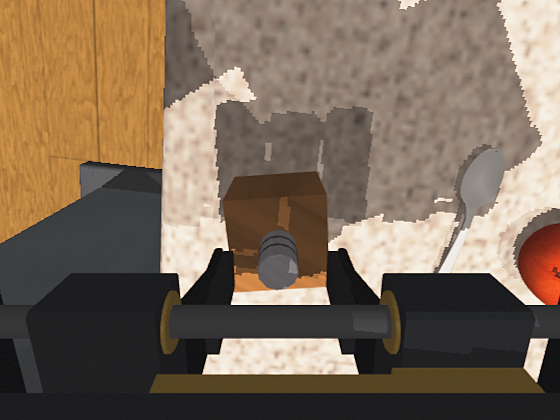

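Pin centred between the pads, tips clear of the block. Closing.

Request:
{"op": "send_rows", "data": {
  "steps": [0.035,0.0013,0,0,0,0.025,0.0013,0,0,0,0.016,0.0013,0,0,0,0.016,0.0013,0,0,0,0.016,0.0013,0,0,0,0.016,0.0013,0,0,0],
  "force": 25
}}

```text
time: 11.72
position: [0.396, 0.3784, 0.0606]
tool_rot: [0.664, 0.747, -0.0, 0.003]
ft_force: [-0.8, -0.5, 2.5]
grip_width: 0.0184
```

```bash
python3 - <<'E'
from h import *
go(.3955,.3776,.0595,6.6)
s=grab('wrist');save(s,'w14.png')
go(.3955,.3776,.0595,6.6)
E
```

```text
t 11.72 pos [0.396  0.3784 0.0606] jaw 6.7 q [ 0.56  0.63  1.74 -0.01  0.77  0.45] F [-0.8 -0.5  2.5] w 0.0184
shift mm [-0.7 -0.6  1.1] turn rad 0.002
t 11.78 pos [0.396  0.3784 0.0606] jaw 6.7 q [ 0.56  0.63  1.74 -0.01  0.77  0.45] F [-2.1  0.2  2.8] w 0.0183
shift mm [-0.7 -0.6  1.1] turn rad 0.002
```

View pics/w14.png

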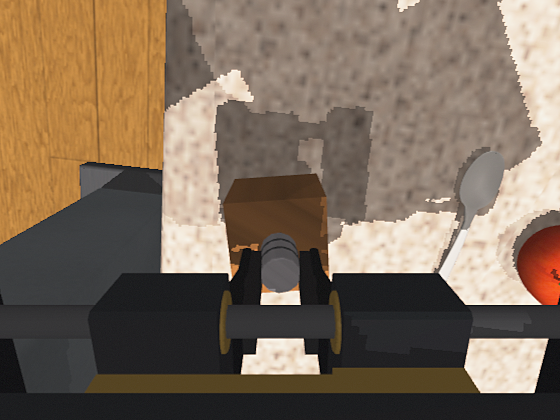

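Request:
{"op": "send_rows", "data": {
  "steps": [0.016,0,0,-0.007,0,0.016,0,0,-0.014,0,0.016,0,0,-0.02,0,0.016,0,0,-0.02,0]
}}

```text
time: 12.28
position: [0.3964, 0.3787, 0.0813]
tool_rot: [0.664, 0.747, 0.001, 0.003]
ft_force: [-0.1, 0.6, -1.8]
grip_width: 0.0181
```

```bash
python3 - <<'E'
from h import *
go(.3955,.3776,.0595,6.6)
s=grab('scene');save(s,'s15.png',(100,130,220,230),6)
s=grab('wrist');save(s,'w15.png',(200,200,360,380),3.3)
go(.3955,.3776,.0595,6.6)
E
```

```text
t 12.28 pos [0.3964 0.3787 0.0813] jaw 6.7 q [ 0.56  0.59  1.73 -0.01  0.81  0.45] F [-0.1  0.6 -1.8] w 0.0181
shift mm [-0.9 -1.1 21.8] turn rad 0.002
t 12.38 pos [0.3959 0.3784 0.0807] jaw 6.7 q [ 0.56  0.59  1.73 -0.01  0.81  0.45] F [-0.2  0.2 -1.2] w 0.0181
shift mm [-0.7 -0.6 21.2] turn rad 0.002
```

View pics/s15.png

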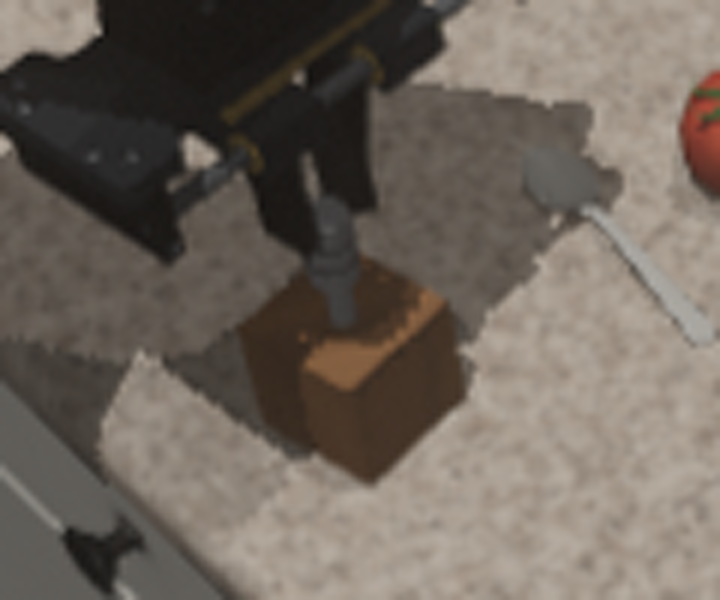

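View pics/w15.png

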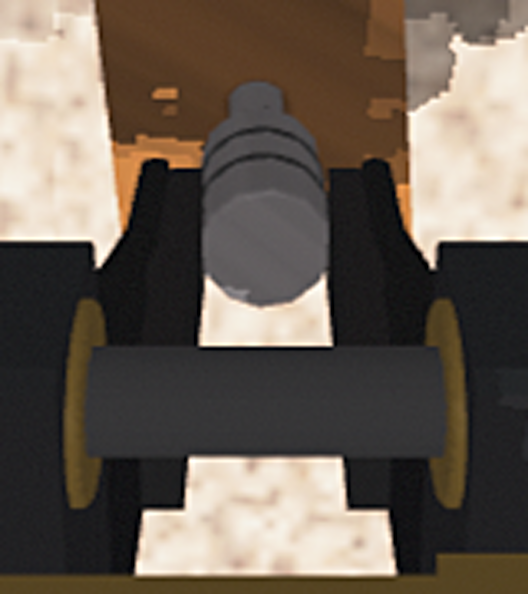

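Pin held and rising straight. Lifting out and moving over the fork.

Request:
{"op": "send_rows", "data": {
  "steps": [0.016,0,0,-0.02,0,0.016,0,0,-0.04,0,0.016,0,0,-0.06,0,0.016,0,0,-0.07,0,0.016,0,0,-0.07,0]
}}

```text
time: 13.0
position: [0.3959, 0.3788, 0.151]
tool_rot: [0.664, 0.747, 0.0, 0.003]
ft_force: [-0.2, -0.3, -1.1]
grip_width: 0.018
```

```bash
python3 - <<'E'
from h import *
go(.435,-.057,.145,6.6)
s=grab('scene');save(s,'s16.png',(80,80,220,220),4)
E
```

```text
t 13.0 pos [0.3959 0.3788 0.151 ] jaw 6.7 q [ 0.56  0.49  1.68 -0.01  0.97  0.45] F [-0.2 -0.3 -1.1] w 0.018
shift mm [-437.4  -12.2    7.5] turn rad 0.002
```

View pics/s16.png

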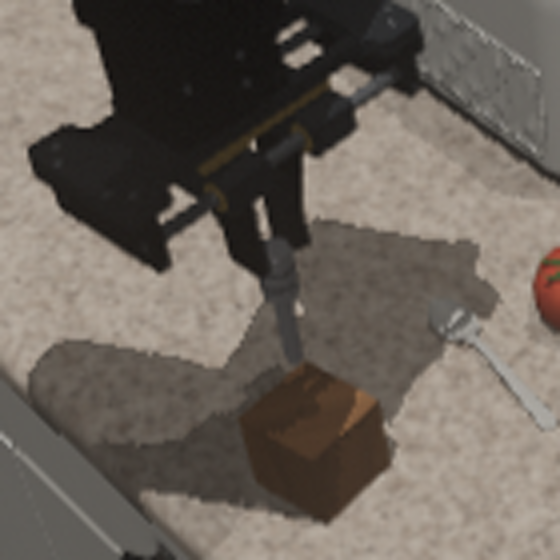

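Request:
{"op": "send_rows", "data": {
  "steps": [0.016,-0.045,-0.001,0,0,0.016,-0.1,-0.003,0,0,0.016,-0.155,-0.004,0,0,0.016,-0.21,-0.006,0,0,0.016,-0.265,-0.007,0,0,0.016,-0.32,-0.009,0,0,0.016,-0.37,-0.01,0,0,0.016,-0.41,-0.011,0,0]
}}

```text
time: 14.05
position: [0.4321, -0.0318, 0.1513]
tool_rot: [0.665, 0.747, -0.001, 0.002]
ft_force: [-0.2, 0.3, -0.2]
grip_width: 0.0182
```

```bash
python3 - <<'E'
from h import *
go(.4355,-.0575,.130,6.6)
E
```

```text
t 14.05 pos [ 0.4321 -0.0318  0.1513] jaw 6.6 q [-0.33  0.35  1.95 -0.    0.84 -0.44] F [-0.2  0.3 -0.2] w 0.0182
shift mm [-25.8   0.4  21.4] turn rad 0.001
```

Request:
{"op": "send_rows", "data": {
  "steps": [0.016,-0.01,0,0.005,0,0.016,-0.02,0,0.012,0,0.016,-0.026,0.0005,0.018,0,0.016,-0.026,0.0005,0.021,0,0.016,-0.026,0.0005,0.021,0]
}}

```text
time: 14.68
position: [0.4352, -0.0568, 0.1301]
tool_rot: [0.665, 0.747, -0.001, 0.001]
ft_force: [-0.3, 0.4, -1.8]
grip_width: 0.018
```

```bash
python3 - <<'E'
from h import *
go(.4355,-.0575,.130,6.6)
s=grab('scene');save(s,'s17.png',(270,225,350,325),6)
s=grab('wrist');save(s,'w17.png',(190,160,360,330),3.5)
s=grab('top');save(s,'t17.png',(290,205,400,290),6)
go(.4355,-.0575,.130,6.6)
E
```

```text
t 14.68 pos [ 0.4352 -0.0568  0.1301] jaw 6.7 q [-0.38  0.4   1.96 -0.    0.78 -0.5 ] F [-0.3  0.4 -1.8] w 0.018
shift mm [-0.8  0.2  0.1] turn rad 0.002
t 14.82 pos [ 0.4357 -0.0572  0.1305] jaw 6.7 q [-0.38  0.4   1.96 -0.    0.78 -0.5 ] F [-0.3  0.7 -1.9] w 0.0182
shift mm [-0.3 -0.2  0.5] turn rad 0.002
```

View pics/s17.png

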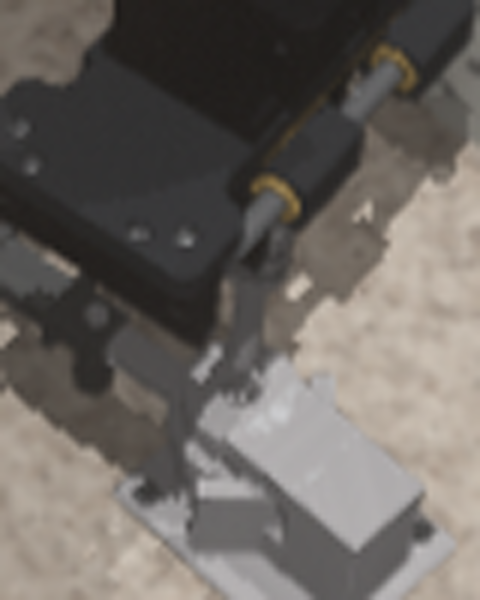

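View pics/w17.png

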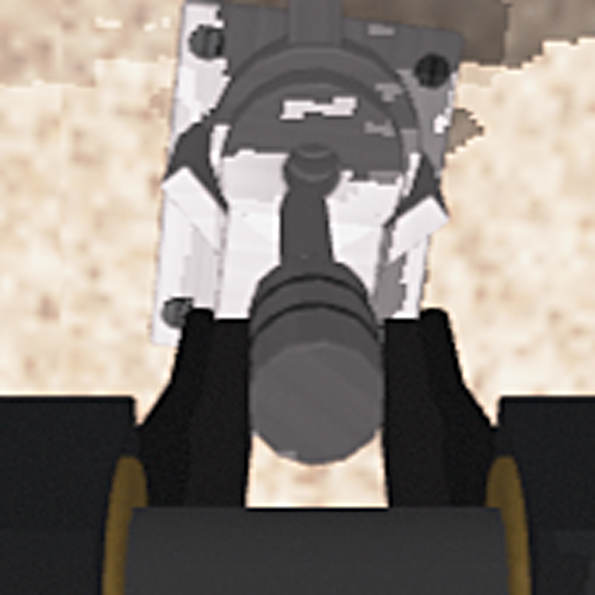

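```bash
python3 - <<'E'
from h import *
s=load('wrist');save(s,'w17b.png',(255,190,315,240),12)
s=load('scene');save(s,'s17b.png',(295,260,335,310),12)
E
```

```text
(no output)
```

View pics/w17b.png

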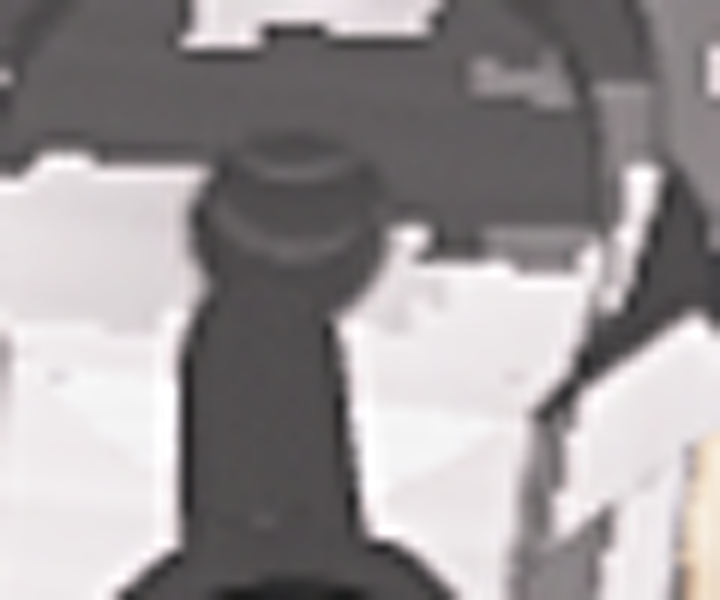

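View pics/s17b.png

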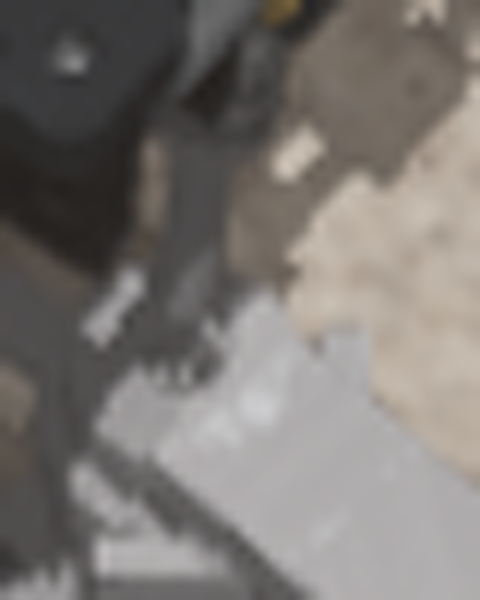

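View pics/t17.png

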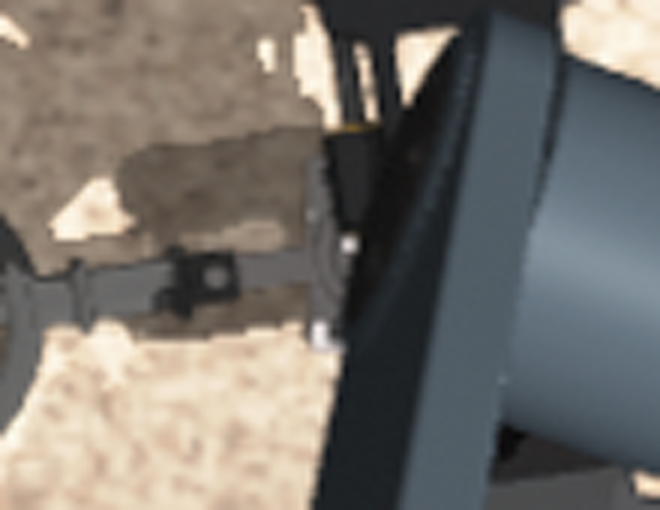

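```bash
python3 - <<'E'
from h import *
s=load('wrist');print(robot.get_obs()['position'])
T=np.linalg.inv(s['extrinsics'])
def pr(p):
    q=s['intrinsics']@(T[:3,:3]@np.array(p)+T[:3,3]);return q[:2]/q[2]
p=np.array([.4357,-.0572,.1305])
for n,z in(('headtop',.0274),('shoulder',-.0046),('tip',-.0546)):
    q=p+[0,0,z];u=pr(q);print(n,q.round(4),((u-[255,190])*12).round(),((u-[190,160])*3.5).round())
h=plane(s,*uncrop(287.5,222,12,255,190),.057);print('hole',h)
a=plane(s,*uncrop(317,402,3.5,190,160),p[2]+.0274);print('head',a)
for zz in(.003,.02): pass
b=plane(s,*uncrop(269,300,12,255,190),p[2]-.0506);print('near tip, z+4mm',b)
b=plane(s,*uncrop(274,500,12,255,190),p[2]-.02);print('mid',b)
E
```

```text
[ 0.4356531  -0.05718279  0.13054298]
headtop [ 0.4357 -0.0572  0.1579] [ 298. 1008.] [314. 399.]
shoulder [ 0.4357 -0.0572  0.1259] [297. 678.] [314. 303.]
tip [ 0.4357 -0.0572  0.0759] [295. 319.] [314. 198.]
hole [ 0.43492818 -0.05731871  0.057     ]
head [ 0.43590483 -0.05742759  0.1579    ]
near tip, z+4mm [ 0.43357566 -0.05451547  0.0799    ]
mid [ 0.43396808 -0.05432289  0.1105    ]
```

```bash
python3 - <<'E'
from h import *
s=load('scene');T=np.linalg.inv(s['extrinsics'])
def pr(p):
    q=s['intrinsics']@(T[:3,:3]@np.array(p)+T[:3,3]);return q[:2]/q[2]
p=np.array([.4357,-.0572,.1305])
for z in(.0274,-.0046,-.02,-.0546): print(z,((pr(p+[0,0,z])-[295,260])*12).round(),((pr(p+[0,0,z])-[270,225])*6).round())
print('hole',((pr([.4349,-.0573,.057])-[295,260])*12).round())
im=s['color'][230:310,285:345,::-1].astype(float);im=np.clip(im*2.2,0,255).astype(np.uint8)
cv2.imwrite('pics/s17c.png',cv2.resize(im,None,fx=9,fy=9,interpolation=cv2.INTER_CUBIC))
E
```

```text
0.0274 [210. -12.] [255. 204.]
-0.0046 [196. 106.] [248. 263.]
-0.02 [189. 160.] [245. 290.]
-0.0546 [175. 278.] [237. 349.]
hole [164. 343.]
```

View pics/s17c.png

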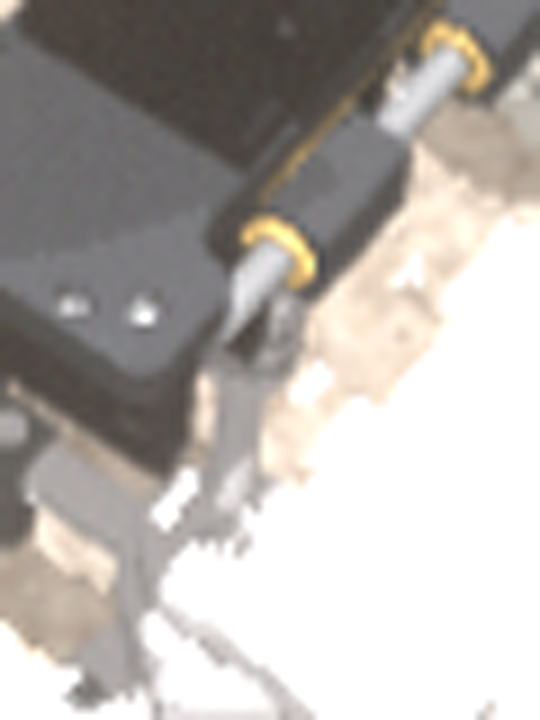

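The head sits over the hole, but the pin leans about 1.3°, with its tip roughly 1.2 mm to -x of the hole. I'll shift +1 mm in tool y and descend gently.

Request:
{"op": "send_rows", "data": {
  "steps": [0.016,0,0.001,0,0,0.016,0,0.001,0.005,0,0.016,0,0.001,0.01,0,0.016,0,0.001,0.014,0,0.016,0,0.001,0.016,0,0.016,0,0.001,0.016,0]
}}

```text
time: 15.58
position: [0.4366, -0.0571, 0.1143]
tool_rot: [0.665, 0.747, -0.001, 0.002]
ft_force: [0.2, 0.2, -1.7]
grip_width: 0.0181
```

```bash
python3 - <<'E'
from h import *
s=grab('wrist');save(s,'w18b.png',(255,190,315,240),12)
go(.4367,-.0572,.111,6.6)
E
```

```text
t 15.62 pos [ 0.4367 -0.0571  0.1145] jaw 6.7 q [-0.38  0.43  1.97 -0.    0.74 -0.5 ] F [ 0.3  1.1 -0.5] w 0.0183
shift mm [-0.  -0.   3.5] turn rad 0.002
```

View pics/w18b.png

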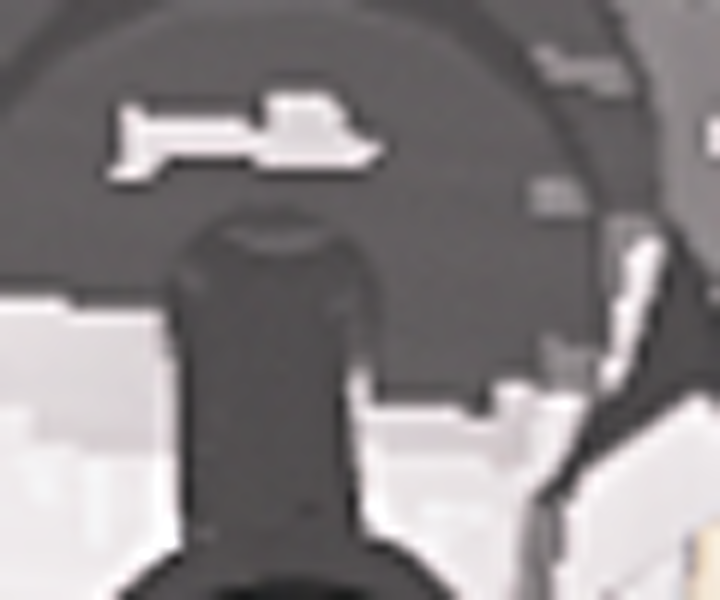

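Tip centred in the hole to about 0.5 mm (pin u 268, hole u 277). Nudging +0.5 mm and descending.

Request:
{"op": "send_rows", "data": {
  "steps": [0.016,0,0.0005,0.002,0,0.016,0,0.0005,0.005,0,0.016,0,0.0005,0.008,0,0.016,0,0.0005,0.01,0,0.016,0,0.0005,0.01,0]
}}

```text
time: 16.25
position: [0.437, -0.0571, 0.1043]
tool_rot: [0.665, 0.747, -0.001, 0.002]
ft_force: [0.8, -0.5, -0.9]
grip_width: 0.0177
```

```bash
python3 - <<'E'
from h import *
s=grab('wrist');save(s,'w19b.png',(255,190,315,240),12)
go(.4367,-.0572,.111,6.6)
E
```

```text
t 16.3 pos [ 0.4371 -0.0571  0.1044] jaw 6.7 q [-0.38  0.45  1.98 -0.    0.71 -0.5 ] F [ 0.5 -0.  -1.4] w 0.0184
shift mm [-0.1 -0.4 -6.6] turn rad 0.002
```

View pics/w19b.png

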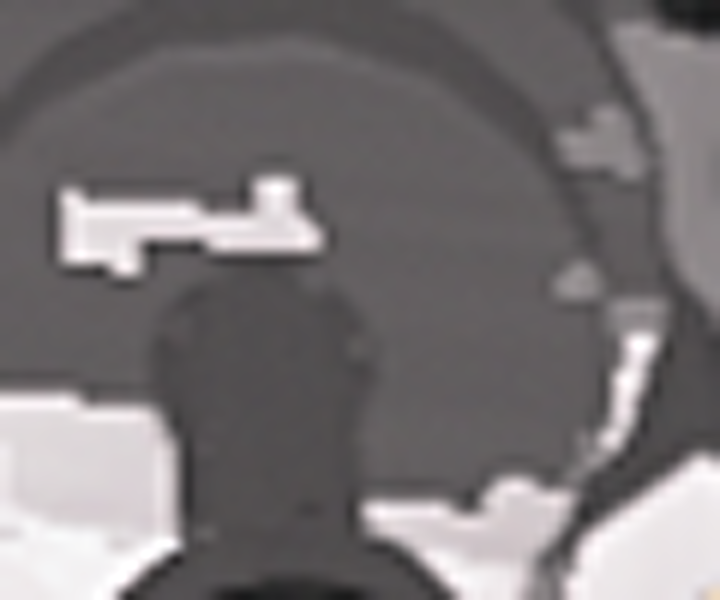

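Tip is 7 mm inside the upper hole, centred, no force. Continuing down to the eye.

Request:
{"op": "send_rows", "data": {
  "steps": [0.016,0,0,0.003,0,0.016,0,0,0.006,0,0.016,0,0,0.009,0,0.016,0,0,0.011,0,0.016,0,0,0.011,0]
}}

```text
time: 16.92
position: [0.437, -0.0571, 0.0932]
tool_rot: [0.665, 0.747, -0.001, 0.002]
ft_force: [-0.4, -0.3, -0.2]
grip_width: 0.0178
```

Request:
{"op": "send_rows", "data": {
  "steps": [0.016,0,0,0.002,0,0.016,0,0,0.004,0,0.016,0,0,0.005,0,0.016,0,0,0.005,0]
}}

```text
time: 17.42
position: [0.437, -0.0571, 0.0881]
tool_rot: [0.665, 0.747, -0.001, 0.001]
ft_force: [-0.1, -0.7, 0.3]
grip_width: 0.0179
```

Request:
{"op": "send_rows", "data": {
  "steps": [0.016,0,0,0.002,0,0.016,0,0,0.004,0,0.016,0,0,0.006,0,0.016,0,0,0.008,0,0.016,0,0,0.008,0]
}}

```text
time: 18.05
position: [0.4369, -0.0571, 0.0799]
tool_rot: [0.665, 0.747, -0.001, 0.001]
ft_force: [0.3, 0.0, -0.7]
grip_width: 0.0177
```

Request:
{"op": "send_rows", "data": {
  "steps": [0.016,0,0,0.002,0,0.016,0,0,0.003,0,0.016,0,0,0.004,0,0.016,0,0,0.004,0]
}}

```text
time: 18.55
position: [0.4368, -0.0571, 0.0758]
tool_rot: [0.665, 0.747, -0.001, 0.001]
ft_force: [0.3, -0.4, -0.6]
grip_width: 0.0179
```

Tip now inside the lower hole. Next is the ball.

Request:
{"op": "send_rows", "data": {
  "steps": [0.016,0,0,0.0015,0,0.016,0,0,0.003,0,0.016,0,0,0.003,0]
}}

```text
time: 18.92
position: [0.4372, -0.0572, 0.0729]
tool_rot: [0.665, 0.747, -0.001, 0.002]
ft_force: [0.9, -1.0, 0.0]
grip_width: 0.0179
```

Request:
{"op": "send_rows", "data": {
  "steps": [0.016,0,0,0.0015,0,0.016,0,0,0.003,0,0.016,0,0,0.003,0]
}}

```text
time: 19.3
position: [0.4368, -0.057, 0.0697]
tool_rot: [0.665, 0.747, -0.001, 0.001]
ft_force: [-1.3, -0.5, 0.1]
grip_width: 0.0178
```

```bash
python3 - <<'E'
from h import *
go(.4367,-.0572,.0616,6.6)
s=grab('scene');save(s,'s20.png',(270,225,350,325),6)
s=grab('wrist');save(s,'w20.png',(190,160,360,330),3.5)
go(.4367,-.0572,.0616,6.6)
E
```

```text
t 19.3 pos [ 0.4368 -0.057   0.0697] jaw 6.7 q [-0.38  0.52  2.   -0.    0.61 -0.5 ] F [-1.3 -0.5  0.1] w 0.0178
shift mm [-0.1 -0.1  8.1] turn rad 0.001
t 19.4 pos [ 0.4368 -0.057   0.0697] jaw 6.7 q [-0.38  0.52  2.   -0.    0.61 -0.5 ] F [-0.6  0.2 -0.5] w 0.0184
shift mm [-0.2 -0.1  8.1] turn rad 0.001
```

View pics/w20.png

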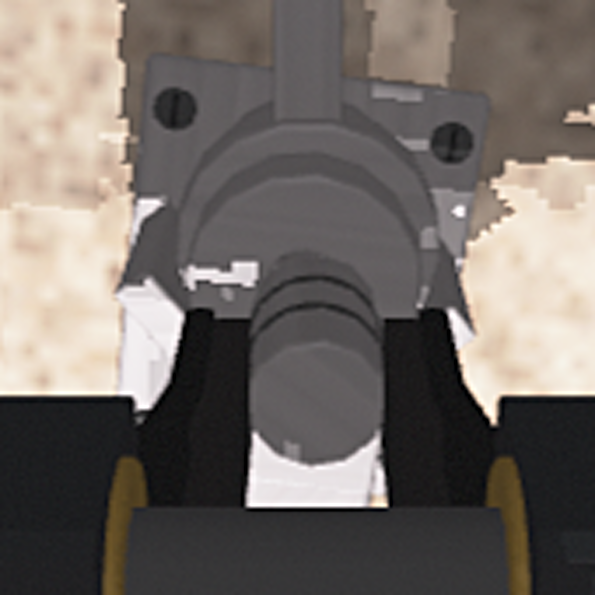

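Request:
{"op": "send_rows", "data": {
  "steps": [0.016,0,0,0.0015,0,0.016,0,0,0.003,0,0.016,0,0,0.003,0],
  "force": 30
}}

```text
time: 19.77
position: [0.4367, -0.057, 0.0665]
tool_rot: [0.665, 0.747, -0.001, 0.001]
ft_force: [-1.1, -1.1, -0.3]
grip_width: 0.0178
```

Request:
{"op": "send_rows", "data": {
  "steps": [0.016,0,0,0.001,0,0.016,0,0,0.002,0,0.016,0,0,0.002,0]
}}

```text
time: 20.15
position: [0.4367, -0.0569, 0.0643]
tool_rot: [0.665, 0.747, -0.001, 0.001]
ft_force: [-0.9, -0.0, 0.8]
grip_width: 0.0178
```

Request:
{"op": "send_rows", "data": {
  "steps": [0.016,0,0,0.001,0,0.016,0,0,0.002,0,0.016,0,0,0.002,0]
}}

```text
time: 20.52
position: [0.4367, -0.0569, 0.0621]
tool_rot: [0.665, 0.747, -0.001, 0.001]
ft_force: [-0.1, 1.1, 0.7]
grip_width: 0.0175
```

```bash
python3 - <<'E'
from h import *
s=grab('scene');save(s,'s21.png',(270,225,350,325),6)
s=grab('wrist');save(s,'w21.png',(190,160,360,330),3.5)
go(.4367,-.0572,.0616,6.6)
E
```

```text
t 20.62 pos [ 0.4367 -0.0569  0.0621] jaw 6.7 q [-0.38  0.54  2.01 -0.    0.59 -0.5 ] F [0.3 0.8 0.2] w 0.0182
shift mm [-0.3  0.   0.5] turn rad 0.001
```

View pics/w21.png

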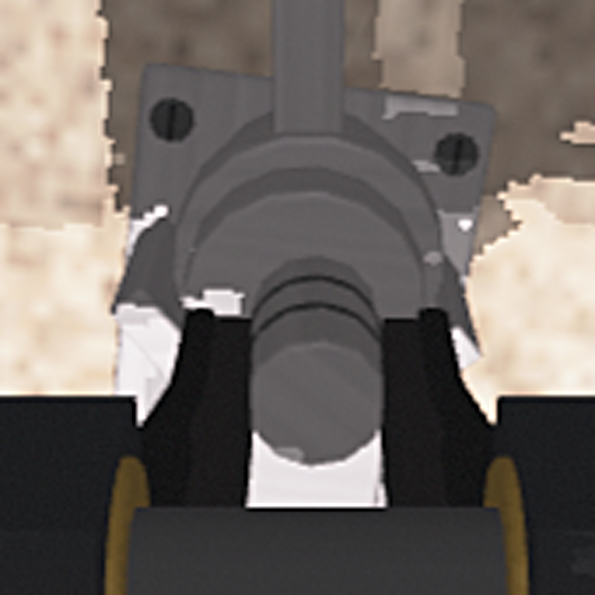

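View pics/s21.png

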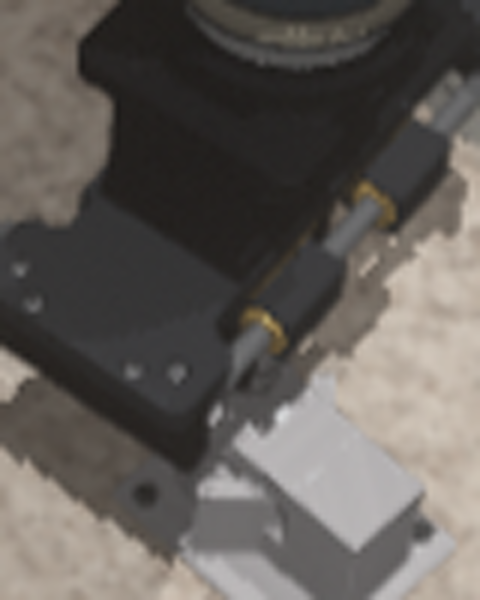

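Request:
{"op": "send_rows", "data": {
  "steps": [0.016,0,0,0.001,0,0.016,0,0,0.001,0]
}}

```text
time: 20.88
position: [0.4367, -0.057, 0.0614]
tool_rot: [0.665, 0.747, -0.001, 0.001]
ft_force: [-1.9, 0.4, 4.9]
grip_width: 0.0177
```

Request:
{"op": "send_rows", "data": {
  "steps": [0.016,0,0,0.001,0,0.016,0,0,0.001,0]
}}

```text
time: 21.12
position: [0.4367, -0.057, 0.0613]
tool_rot: [0.665, 0.747, -0.001, 0.001]
ft_force: [-2.8, 0.7, 11.7]
grip_width: 0.0176
```

Request:
{"op": "send_rows", "data": {
  "steps": [0.016,0,0,0.0013,0,0.016,0,0,0.0013,0]
}}

```text
time: 21.38
position: [0.4367, -0.0571, 0.0612]
tool_rot: [0.665, 0.747, -0.001, 0.002]
ft_force: [-2.6, 1.7, 15.2]
grip_width: 0.0182
```

```bash
python3 - <<'E'
from h import *
s=grab('wrist');save(s,'w22.png',(190,160,360,330),3.5)
go(.4367,-.0572,.0616,6.6)
E
```

```text
t 21.43 pos [ 0.4367 -0.0571  0.0612] jaw 6.7 q [-0.38  0.54  2.01 -0.    0.59 -0.5 ] F [-3.1  0.8 15.7] w 0.018
shift mm [-0.1 -0.  -0.4] turn rad 0.002
```

View pics/w22.png

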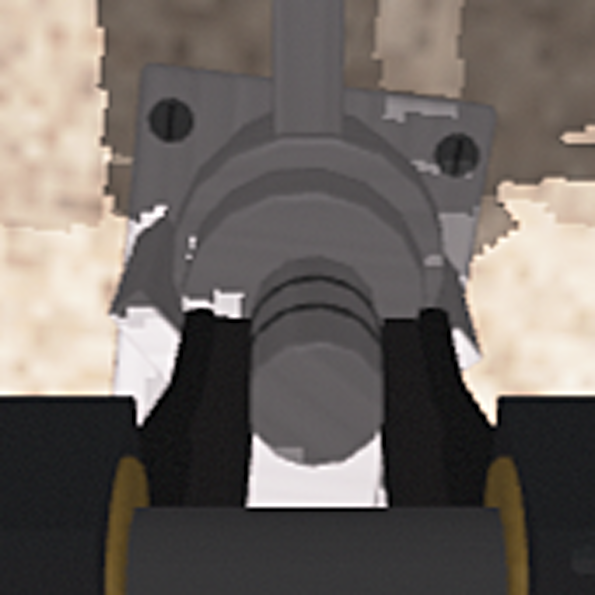

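Stopped hard at TCP 0.0612, which puts the shoulder at about 57 mm, with 15 N pushing. Releasing and backing off to look.

Request:
{"op": "send_rows", "data": {
  "steps": [0.022,0,0,0,0,0.03,0,0,0,0,0.045,0,0,0,0,0.045,0,0,0,0,0.045,0,0,-0.02,0,0.045,0,0,-0.05,0,0.045,0,0,-0.09,0,0.045,0,0,-0.13,0]
}}

```text
time: 22.42
position: [0.4361, -0.0565, 0.1921]
tool_rot: [0.665, 0.747, -0.001, 0.001]
ft_force: [0.5, 0.5, -1.5]
grip_width: 0.045
```

Request:
{"op": "send_rows", "data": {
  "steps": [0.045,0.05,0,0,0,0.045,0.1,0,0,0,0.045,0.15,0,0,0,0.045,0.15,0,0,0]
}}

```text
time: 22.92
position: [0.4172, 0.0951, 0.1915]
tool_rot: [0.662, 0.749, -0.001, 0.001]
ft_force: [-0.7, -0.9, 0.3]
grip_width: 0.0453
```

```bash
python3 - <<'E'
from h import *
for n,b,k in(('scene',(250,210,370,330),6),('top',(290,205,400,290),6),('wrist',None,1)):
    s=grab(n);save(s,n[0]+'23.png',b,k)
go(.4367,-.0572,.0616,6.6)
E
```

```text
t 23.07 pos [0.4189 0.092  0.1916] jaw 6.7 q [-0.04  0.28  1.91 -0.    0.95 -0.16] F [ 0.2  0.1 -0.5] w 0.0449
shift mm [-149.8    0.2  130.5] turn rad 0.002
```

View pics/s23.png

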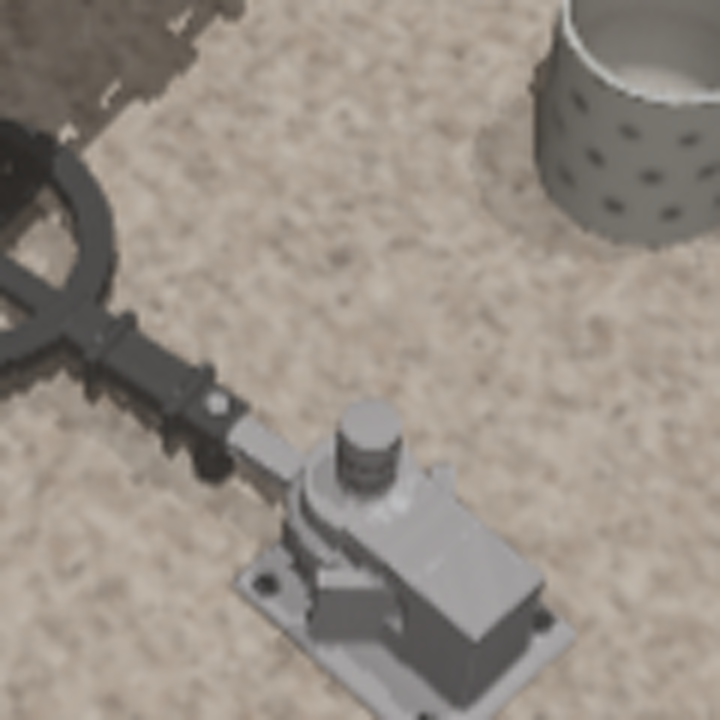

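View pics/t23.png

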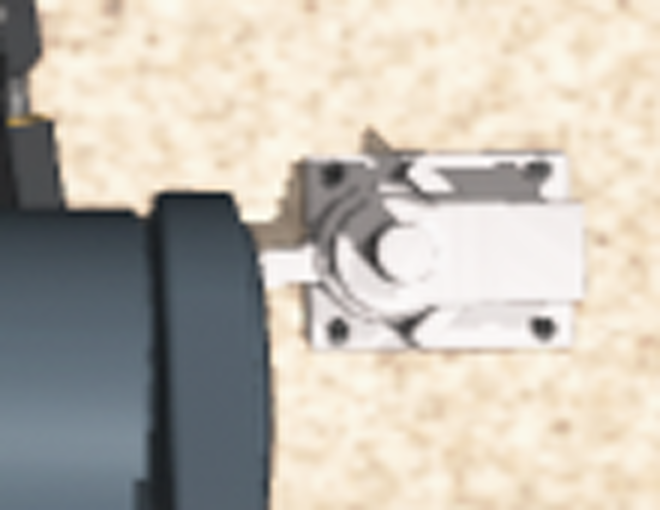

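Head sits on the fork: s23 head top (370,427), t23 (409,253). Measuring its height against the expected 89 mm.

```bash
python3 - <<'E'
from h import *
s=load('scene');t=load('top');w=load('wrist')
a=uncrop(370,427,6,250,210);b=uncrop(409,253,6,290,205)
print(tri((s,*a),(t,*b)),depth(s,*a),depth(t,*b))
# relative: fork top depth near spine
print(depth(s,*uncrop(480,600,6,250,210)),depth(t,*uncrop(520,250,6,290,205)))
save(s,'s24.png');save(w,'w24.png',(180,150,380,330),3.5)
E
```

```text
(array([ 0.43555488, -0.05811672,  0.08571225]), [2.0, 2.0]) [ 0.43490621 -0.06107313  0.08996157] [ 0.43421085 -0.05615112  0.08907121]
[ 0.42789629 -0.1170497   0.0600273 ] [ 0.4334854  -0.09787424  0.05932852]
```

View pics/s24.png

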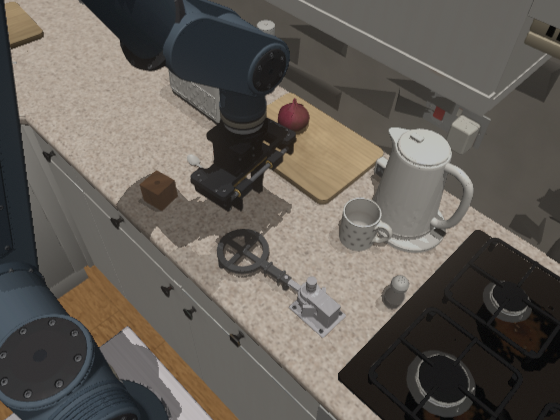

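Depth puts the head top 30 mm above the fork top, against 32 mm for a flush head; there is no gap. The rest stands on its feet and the bystanders haven't moved. Handing in.

```bash
python3 -c "
from rig import robot,hand_in
print(robot.get_obs()['joint_velocities'].round(3));print(hand_in())"
```

```text
[-0.026  0.    -0.004  0.001  0.004  0.002]
the job is handed in; nothing more can be done
None
```

The pan rest is back on its hinge. I slid the eye into the fork until it seated in the V, then threaded the pin through fork and eye and pressed it home. I handed the job in at about 23 s.

**Eye:** it stopped in the V with about 7 N along the mouth axis and almost no side force. The holes stayed in line after I let go of the sleeve.

**Pin:** it went down with almost no sideways force and stopped hard at a tool height that puts its shoulder at 57 mm. I pressed the head with about 15 N. After release, the camera depth put the head top about 30 mm above the fork top. A flush head should read 32 mm, so I found no gap, and the 2 mm difference is within camera error.

**Surroundings:** in the last scene picture the rest stands on its feet, and the mug, salt and block are where they were. The arm hides the tomato and most of the spoon there, though I never worked near enough to touch them.

**What did not go as expected:**
- **First sleeve grip:** it sat too high, and the pads slid over the sleeve's edges with about 10 N upward on the tool. I reopened and gripped about 4 mm lower, and the eye had not moved.
- **Pin lean:** the pin leaned a little over 1° in the jaws, so I offset the tool by 1.5 mm to centre the tip.
- **Sprung ball:** I never felt a separate push from it. The readings stayed near zero until the shoulder stopped on the fork.
- **Height by two views:** this gave 86 mm for the head top instead of 89 mm. The same method read 1.4 mm low when the pin was still in its block.

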